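# Dock the phone and hold the run key half-way

### The job

Take the larger of the two phones out of the white rack and stand it on its long edge, fully down, in the slot of the grey test dock (either face forward), and let go of it. Then press the dock's square spring-loaded run key with the fingertips to half its travel, where its top is level with the tops of the two steel posts beside it, and finish while still holding it there. Never push the key right down to its stop, which would abort the test, and leave the smaller phone, the mouse and the black drive box where they are.

Things in the scene. Friction and masses are not known exactly. Their poses are not given: they have to be found in the camera images.
- phone: The larger phone: a black slab 150 mm long (its y), 11 mm thick (its x) and 74 mm high (its z) as it stands on its long edge; about 0.2 kg. Origin at the middle of its underside, z up. It starts standing in one of the rack's two slots, 25 mm deep in it, with its top 84 mm above the table.
- small_phone: The smaller phone, a bystander: a black slab 124 mm long (y), 11 mm thick (x), 60 mm high (z), standing in the rack's other slot with its top 70 mm above the table. Origin at the middle of its underside.
- rack: Fixed white plastic rack block, 150 (x) by 180 (y) by 35 mm high, with two parallel slots along its y at x = -40 and +40 mm, each 14 mm wide, 157 mm long and 25 mm deep (slot floor 10 mm above the table). Origin at the middle of its underside on the table. It may stand left or right of the dock.
- dock: Fixed grey plastic test dock, 185 (x) by 180 (y) by 35 mm high, with one slot along its y at x = +50 mm and a square black spring key at x = -55 mm, y = 0. The key lies between two round steel posts (12 mm diameter, at x = -55 mm, y = -45 and +45 mm) whose tops are 62 mm above the table. Origin at the middle of its underside on the table; its -x side faces roughly to the robot.
- dock_slot (a point): Middle of the floor of the dock's slot, 10 mm above the table; axes as the dock's. The slot is 15 mm wide (x), 157 mm long (y) and 25 mm deep, its mouth 35 mm above the table and widened all round by a 4 mm chamfer. Seated, the phone's origin is here and its top 84 mm above the table.
- key (a joint): Travel of the run key in m: 0 = up (rest), 0.020 = at its bottom stop, growing as it is pressed straight down. It springs back when let go. About 4 N starts it moving, about 9 N holds it half-way (0.010), about 14 N at the stop.
- key_top (a point): Centre of the flat top of the run key, a square cap 44 by 44 mm, 12 mm thick; 72 mm above the table when up, 62 mm at half travel (level with the two posts), 52 mm at the stop. It moves with the key.
- mouse: Black computer mouse, a bystander, 105 (x) by 62 (y) by 36 mm high, loose on the table. Origin at the middle of its underside.
- drive: Black drive box, a bystander, 120 (x) by 70 (y) by 25 mm high, loose on the table. Origin at the middle of its underside.

How it is judged:
By the outcome, as a careful person would: the job done as asked, in the order asked, and still so for the second after the job is handed in, while the arm keeps its last pose, push and grip.
It also fails if it takes over 58 s, if anything falls off the work surface, if the arm or the gripper's body presses on something with over 40 N, if the wrist force passes 120 N, or if a joint passes its speed limit or range.

### The arm

A 7-joint arm with a two-finger parallel gripper is mounted at the origin on the work surface. World frame = base frame: x ahead of the robot, y to its left, z up, the work surface at z = 0. Lengths are in m, angles in degrees, forces in N, time in s.
With the tool pointing down it reaches from about 0.35 to 0.9 m from the base axis. Payload 7.2 kg.
Tool frame: the origin (TCP) lies at the very end of the fingers, on their centre line; the grasp point (between the pads) lies 19 mm behind it; z points along the fingers, y is the line along which they close (so a half turn about z gives the same grasp; the last joint's range is limited). The gripper opens to 85 mm and grips with 20 to 120 N. Pads are 22 mm wide; open, the fingers measure 114 mm over their backs; the gripper's body (76 mm by 85 mm) begins 54 mm behind the grasp point. The pads swing forward as they close: fully open they stand 13 mm farther back than shut.
Start: joints at [-78.106, 23.554, -0.728, 91.456, 0.321, 64.991, -4.71], TCP at [0.17, 0.601, 0.194] pointing down, gripper open.
Joint ranges: [-169.25, 169.25], [-16.82, 113.86], [-84.01, 82.57], [7.8, 145.47], [-59.2, 239.2], [7.22, 106.19], [-163.78, 163.78]. Speed limits (degrees/s): [136.94, 136.94, 172.46, 172.46, 180, 180, 180].

### API

Orientations are given as a 3x3 rotation matrix whose columns are the frame's x, y, z axes.
In Python, from cell import manip gives the robot as it stands. The module is installed in compiled form; this text tells all that it offers.
- The arm moves only by the tool servo_tool, never from a script. Its argument "targets" is a list of rows, each a list of 3 entries, a list of its own where there are three numbers: the turn, a rotation vector about the tool's x, y, z in rad, then the shift along the tool's x, y, z in m, then the finger opening in m, from 0 to 0.0854. In form: [[[rx, ry, rz], [x, y, z], fingers], ...]. A call has 1 to 5 rows; each row shifts and turns the commanded pose from where the row before left it, along the tool's axes as they then stand; what a row does not reach is not made up. A row lasts 1/12 s, in which the tool goes at most 41.7 mm and 7.16 degrees, less where a joint would pass 70% of its speed; a pose out of reach is approached as far as the arm can. A call with a gripper value outside its range is refused whole. The fingers move at their own pace and stop on an object; "force" is the grip in N (left out, the last holds). Time passes only in rows, so rows that do not move let the fingers close. It gives the time, the measured TCP pose, the force, the opening and the grip force at its end, in the units of the state.
- manip.observe(): the state, without advancing time (a new reading comes with each control period).
- manip.read_camera(name): name is "scene" or "top"; returns the picture (384x512x3 uint8, blue, green, red); there is no depth.
- manip.get_calibration(name): a dict with "camera_matrix" (3x3 intrinsics, pixels), "D" ([k1, k2, p1, p2, k3] as OpenCV has them; the pictures are not rectified), "R" (3x3) and "t" (3): a world point X has camera coordinates R X + t. Camera axes: x right, y down, z forward; pixel columns grow to the right and rows downward; lengths in m; the calibration is good to about 2 mm. A picture is of the moment at which its call begins. get_calibration takes no time and is no camera call.
- manip.finish_job(): hands the job in; it is judged then, once.
The state is a dict: "time_s": time; "q": joint angles; "joint_vel": joint speeds; "tau": joint torques, N m; "tool_pos": TCP position; "tool_rot": TCP orientation; "ft_force": force on the tool from outside, world axes, zero at the start; "torque": the same for the moment, N m; "grip_width": finger opening in m; "gripper_force": force on a finger pad.
Only numpy, scipy, OpenCV 4.12 (cv2) and the standard library are available. Lean on these libraries where they do the work, as an engineer would, in place of code of your own. Each camera call takes 0.05 s, during which the arm holds its last target. There are 200 camera calls.

## Working session

There is one attempt and no reset: what is moved stays moved. The work goes in short steps, Python scripts to look and compute and a tool call to move; the robot and the scene stay as the last step left them, time stands still between calls to the robot, and variables do not carry over. Pictures are saved under pics/ and viewed, at most 10 in all, crops included, and the job is handed in when it is done.

Besides the shell and the picture viewer there is one more tool, called after "Emit:" as name(argument=value, ...), one argument or row to a line, values as JSON. servo_tool: Moves the arm, as the interface text tells. Its arguments: {"type":"object","properties":{"targets":{"type":"array"},"force":{"type":"number"}},"required":["targets"]}

```bash
mkdir -p pics; python3 - <<'E'
from cell import manip
import cv2
for n in("scene","top"):
    cv2.imwrite(f"pics/{n}0.png",manip.read_camera(n)); c=manip.get_calibration(n); print(n,c)
s=manip.observe(); print(s["time_s"],s["tool_pos"],s["tool_rot"],s["ft_force"])
E
```

```text
scene {'camera_matrix': array([[366.23918818,   0.        , 261.66792168],
       [  0.        , 366.23918818, 185.08566043],
       [  0.        ,   0.        ,   1.        ]]), 'D': array([-0.11719208,  0.        ,  0.        ,  0.        ,  0.        ]), 'R': array([[ 0.08552293,  0.99630433, -0.00796947],
       [ 0.7756526 , -0.07159822, -0.62708591],
       [-0.62533901,  0.04744869, -0.77890933]]), 't': array([-0.04835944, -0.37407024,  1.16883037])}
top {'camera_matrix': array([[383.58507233,   0.        , 250.31717203],
       [  0.        , 383.58507233, 192.59749613],
       [  0.        ,   0.        ,   1.        ]]), 'D': array([-0.05855811,  0.        ,  0.        ,  0.        ,  0.        ]), 'R': array([[ 0.01449448, -0.99988865,  0.00354866],
       [-0.98566772, -0.01488471, -0.16804042],
       [ 0.16807453, -0.00106214, -0.98577372]]), 't': array([0.00509949, 0.55740984, 0.7973526 ])}
0.1 [0.17008131 0.60090618 0.19313815] [[-9.62229599e-01  2.72239066e-01 -3.00698479e-04]
 [ 2.72239217e-01  9.62228598e-01 -1.39075768e-03]
 [-8.92778955e-05 -1.42009012e-03 -9.99998988e-01]] [-0.06622341 -0.52270393 -0.26224222]
```

View pics/scene0.png

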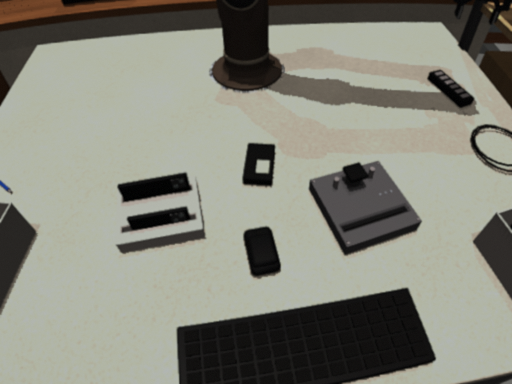

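View pics/top0.png

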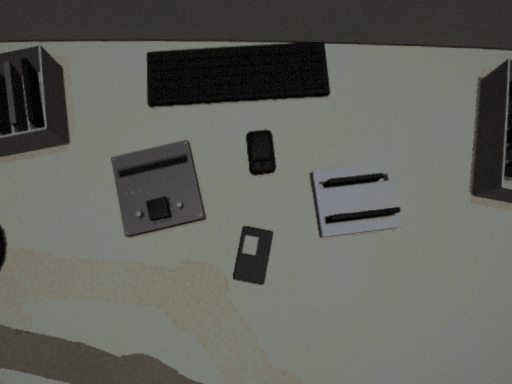

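The scene view shows the rack at left (~160,210), with the longer phone in the slot nearer the robot (~155,187), and the dock at right (~365,205). In the top view the dock is at (158,188), its key at (158,208), and the rack at (357,200) with the larger phone at (362,215). Next I'll take enlarged crops.

```bash
python3 - <<'E'
import cv2,numpy as np
t=cv2.imread("pics/top0.png"); s=cv2.imread("pics/scene0.png")
def crop(im,x,y,w,h,k): 
    c=cv2.resize(im[y:y+h,x:x+w],None,fx=k,fy=k,interpolation=cv2.INTER_CUBIC)
    return (255*(c/255.)**0.6).astype(np.uint8)
a=crop(t,100,130,110,110,3.6); b=crop(t,300,150,110,110,3.6)
cv2.imwrite("pics/topcrop.png",np.hstack([a,b])) # 396 each
a=crop(s,110,160,100,100,4); b=crop(s,302,150,130,110,3.0769)
b=cv2.copyMakeBorder(b,0,400-b.shape[0],0,0,cv2.BORDER_CONSTANT)
cv2.imwrite("pics/scenecrop.png",np.hstack([a,b])); print(b.shape)
E
```

```text
(400, 400, 3)
```

View pics/topcrop.png

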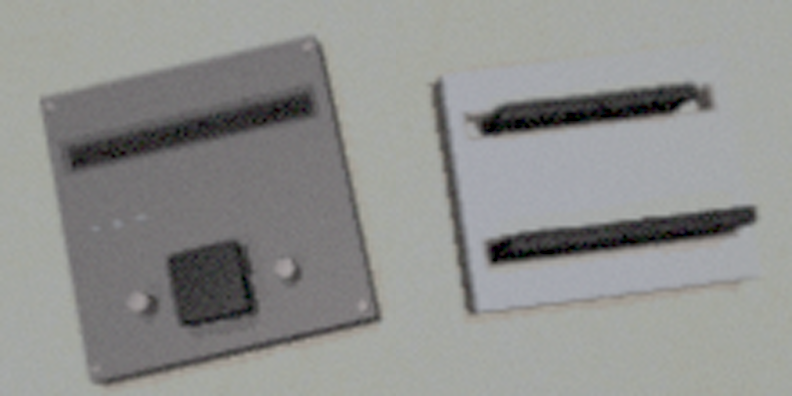

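View pics/scenecrop.png

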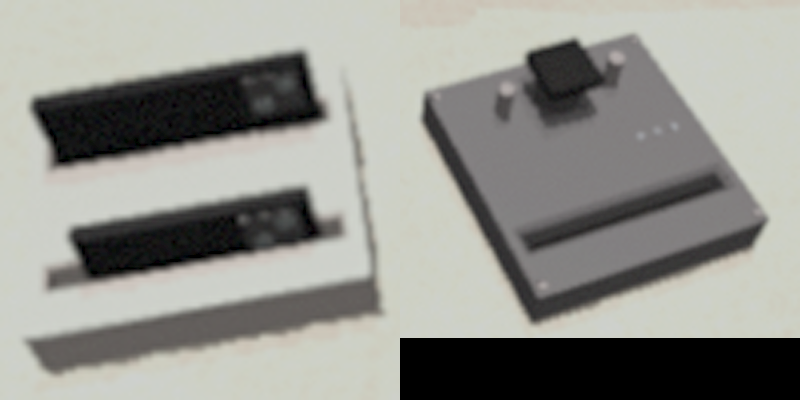

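The crops give clear dock corners, posts and key corners, plus the slot ends and the phone outline. I'll fit the poses from those points in both views.

```bash
cat > h.py <<'E'
from cell import manip
import cv2,numpy as np
from scipy.optimize import least_squares
from scipy.spatial.transform import Rotation as Rn
CAL={n:manip.get_calibration(n) for n in("top","scene")}
def proj(n,P):
    c=CAL[n]; return cv2.projectPoints(np.array(P,float),cv2.Rodrigues(c["R"])[0],c["t"],c["camera_matrix"],c["D"])[0][:,0]
def cr(p,k,off): return (np.array(p,float)+.5)/k-.5+off
def fit(obs,x0):
    # obs: list (cam, local mm, pixel)
    def tr(v,L):
        a=v[2];c,s=np.cos(a),np.sin(a);L=np.array(L)/1000.
        return np.array([v[0]+c*L[0]-s*L[1],v[1]+s*L[0]+c*L[1],L[2]])
    f=lambda v:np.concatenate([proj(n,[tr(v,L)])[0]-p for n,L,p in obs])
    r=least_squares(f,x0,loss="soft_l1",f_scale=.5)
    for (n,L,p),e in zip(obs,f(r.x).reshape(-1,2)): print(n,L,e.round(2))
    print("POSE",r.x[:2].round(4),np.degrees(r.x[2]).round(2)); return r.x
def move(goal,tipdir):
    "goal TCP xyz, wanted tool y direction (world xy): tool-frame shift and yaw turn, tool kept vertical"
    s=manip.observe(); R=s["tool_rot"]; p=s["tool_pos"]
    y=np.array([*tipdir,0.]);y/=np.linalg.norm(y)
    if y@R[:,1]<0:y=-y
    z=np.array([0,0,-1.]);G=np.c_[np.cross(y,z),y,z]
    print("t",s["time_s"],"p",p.round(4),"F",s["ft_force"].round(2),"w",s["grip_width"],s["gripper_force"],"q",np.round(s["q"],1))
    print("rotvec",Rn.from_matrix(R.T@G).as_rotvec().round(4),"shift now-frame",(R.T@(np.array(goal)-p)).round(4),"shift after turn",(G.T@(np.array(goal)-p)).round(4))
E
python3 - <<'E'
from h import *
T=lambda x,y:cr((x,y),3.6,(100,130)); S=lambda x,y:cr((x,y),3.0769,(302,150))
D=[("top",(92.5,90,35),T(42,99)),("top",(92.5,-90,35),T(318,37)),("top",(-92.5,-90,35),T(376,316)),("top",(-92.5,90,35),T(97,381)),
("top",(-55,45,62),T(140,301)),("top",(-55,-45,62),T(287,268)),("top",(-33,22,72),T(168,257)),("top",(-33,-22,72),T(240,241)),
("top",(50,0,33),T(190,130)),
("scene",(-92.5,-90,35),S(25,92)),("scene",(-92.5,90,35),S(235,35)),("scene",(92.5,90,35),S(367,217)),("scene",(92.5,-90,35),S(134,298)),
("scene",(-55,-45,62),S(107,89)),("scene",(-55,45,62),S(216,58)),("scene",(-33,22,72),S(205,76)),("scene",(-77,22,72),S(177,40)),("scene",(-77,-22,72),S(127,53))]
d=fit(D,[.42,.22,.2])
T=lambda x,y:cr((x,y),3.6,(300,150)); S=lambda x,y:cr((x,y),4,(110,160))
fit([("top",(75,90,35),T(44,77)),("top",(-75,90,35),T(77,312)),("top",(-75,-90,35),T(363,276)),
("scene",(75,-90,35),S(25,340)),("scene",(75,90,35),S(370,278)),("scene",(-75,90,35),S(345,70))],[.4,-.24,.1])
fit([("top",(5.5,-75,74+10),T(359,206)),("top",(-5.5,-75,84),T(360,222)),("top",(-5.5,75,35),T(94,263)),
("scene",(-5.5,-75,84),S(32,98)),("scene",(-5.5,75,84),S(303,52)),("scene",(5.5,75,84),S(307,68)),("scene",(5.5,-75,35),S(53,165)),("scene",(5.5,75,35),S(325,118))],[.36,-.24,.1])
E
```

```text
top (92.5, 90, 35) [-0.27 -0.82]
top (92.5, -90, 35) [-0.08 -0.9 ]
top (-92.5, -90, 35) [ 0.35 -0.02]
top (-92.5, 90, 35) [-1.81  0.09]
top (-55, 45, 62) [-0.36 -0.11]
top (-55, -45, 62) [-0.35 -0.23]
top (-33, 22, 72) [-0.78 -0.81]
top (-33, -22, 72) [-0.65 -0.93]
top (50, 0, 33) [ 0.59 -0.31]
scene (-92.5, -90, 35) [-0.8 -0.9]
scene (-92.5, 90, 35) [-0.47 -1.19]
scene (92.5, 90, 35) [-0.05  0.51]
scene (92.5, -90, 35) [ 0.45 -0.45]
scene (-55, -45, 62) [-0.68 -0.56]
scene (-55, 45, 62) [-0.33 -0.49]
scene (-33, 22, 72) [0.08 0.34]
scene (-77, 22, 72) [-0.39 -2.03]
scene (-77, -22, 72) [-1.58 -1.53]
POSE [0.5704 0.2235] 13.86
top (75, 90, 35) [ 0.08 -1.78]
top (-75, 90, 35) [ 0.14 -0.9 ]
top (-75, -90, 35) [ 0.29 -0.07]
scene (75, -90, 35) [-0.08 -0.54]
scene (75, 90, 35) [ 0.87 -0.35]
scene (-75, 90, 35) [-0.02 -2.47]
POSE [ 0.5518 -0.2239] 7.11
top (5.5, -75, 84) [ 0.42 -0.88]
top (-5.5, -75, 84) [ 1.01 -0.18]
top (-5.5, 75, 35) [ 0.37 -1.75]
scene (-5.5, -75, 84) [-0.4  -1.21]
scene (-5.5, 75, 84) [ 1.43 -1.08]
scene (5.5, 75, 84) [ 0.81 -1.28]
scene (5.5, -75, 35) [ 1.   -0.23]
scene (5.5, 75, 35) [-0.06  0.41]
POSE [ 0.5127 -0.2291] 6.85
```

The fit puts the phone at (0.5127, -0.229), yaw 6.9°, which agrees with the rack slot. The dock is at (0.570, 0.2235), yaw 13.9°. I'll turn first, then travel over the phone.

Emit:
servo_tool(
  targets=[
    [[0, 0, 0.1175], [0, 0, 0], 0.05],
    [[0, 0, 0.1175], [0, 0, 0], 0.05],
    [[0, 0, 0.1175], [0, 0, 0], 0.05],
    [[0, 0, 0.1175], [0, 0, 0], 0.05],
    [[0, 0, 0.1175], [0, 0, 0], 0.05],
  ],
  force=60,
)

```text
time_s: 0.52
tool_pos: [0.1701, 0.601, 0.1934]
tool_rot: [[-0.646, 0.764, -0.0], [0.764, 0.646, -0.001], [-0.001, -0.001, -1.0]]
ft_force: [-0.2, -0.5, 0.8]
grip_width: 0.0501
gripper_force: 0.0
```

Emit:
servo_tool(
  targets=[
    [[0, 0, 0.1175], [0, 0, 0], 0.05],
    [[0, 0, 0.1175], [0, 0, 0], 0.05],
    [[0, 0, 0.1175], [0, 0, 0], 0.05],
    [[0, 0, 0.1175], [0, 0, 0], 0.05],
    [[0, 0, 0.1175], [0, 0, 0], 0.05],
  ],
)

```text
time_s: 0.93
tool_pos: [0.1701, 0.6011, 0.1934]
tool_rot: [[-0.114, 0.993, -0.0], [0.993, 0.114, -0.001], [-0.001, -0.0, -1.0]]
ft_force: [-0.4, -0.1, -0.2]
grip_width: 0.05
gripper_force: 0.0
```

Emit:
servo_tool(
  targets=[
    [[0, 0, 0], [-0.038, 0.0107, 0], 0.05],
    [[0, 0, 0], [-0.038, 0.0107, 0], 0.05],
    [[0, 0, 0], [-0.038, 0.0107, 0], 0.05],
    [[0, 0, 0], [-0.038, 0.0107, 0], 0.05],
    [[0, 0, 0], [-0.038, 0.0107, 0], 0.05],
  ],
)

```text
time_s: 1.35
tool_pos: [0.2463, 0.4171, 0.1934]
tool_rot: [[-0.12, 0.993, -0.0], [0.993, 0.12, -0.001], [-0.001, -0.0, -1.0]]
ft_force: [0.6, 0.5, -0.4]
grip_width: 0.05
gripper_force: 0.0
```

Emit:
servo_tool(
  targets=[
    [[0, 0, 0], [-0.038, 0.0107, 0], 0.05],
    [[0, 0, 0], [-0.038, 0.0107, 0], 0.05],
    [[0, 0, 0], [-0.038, 0.0107, 0], 0.05],
    [[0, 0, 0], [-0.038, 0.0107, 0], 0.05],
    [[0, 0, 0], [-0.038, 0.0107, 0], 0.05],
  ],
)

```text
time_s: 1.77
tool_pos: [0.322, 0.235, 0.1938]
tool_rot: [[-0.12, 0.993, -0.0], [0.993, 0.12, 0.0], [0.0, -0.0, -1.0]]
ft_force: [2.0, 0.1, -0.1]
grip_width: 0.0498
gripper_force: 0.0
```

Emit:
servo_tool(
  targets=[
    [[0, 0, 0], [-0.038, 0.0107, 0], 0.05],
    [[0, 0, 0], [-0.038, 0.0107, 0], 0.05],
    [[0, 0, 0], [-0.038, 0.0107, 0], 0.05],
    [[0, 0, 0], [-0.038, 0.0107, 0], 0.05],
    [[0, 0, 0], [-0.038, 0.0107, 0], 0.05],
  ],
)

```text
time_s: 2.18
tool_pos: [0.3978, 0.0528, 0.194]
tool_rot: [[-0.12, 0.993, 0.0], [0.993, 0.12, 0.001], [0.001, 0.0, -1.0]]
ft_force: [0.5, 0.5, -0.1]
grip_width: 0.05
gripper_force: 0.0
```

Emit:
servo_tool(
  targets=[
    [[0, 0, 0], [-0.038, 0.0107, 0], 0.05],
    [[0, 0, 0], [-0.038, 0.0107, 0], 0.05],
    [[0, 0, 0], [-0.038, 0.0107, 0], 0.05],
    [[0, 0, 0], [-0.038, 0.0107, 0], 0.05],
    [[0, 0, 0], [-0.038, 0.0107, 0], 0.05],
  ],
)

```text
time_s: 2.6
tool_pos: [0.474, -0.1291, 0.1939]
tool_rot: [[-0.121, 0.993, 0.0], [0.993, 0.121, 0.0], [0.0, 0.0, -1.0]]
ft_force: [0.6, 0.9, 0.5]
grip_width: 0.0501
gripper_force: 0.0
```

```bash
python3 -c "
from h import *
a=np.radians(6.9);move([.5127,-.2291,.046],[np.cos(a),np.sin(a)])"
```

```text
t 2.6 p [ 0.474  -0.1291  0.1939] F [0.55 0.86 0.51] w 0.05013181968980778 0.0 q [-33.6  13.3  51.5 112.  -12.   60.2  30.2]
rotvec [ 0.0005 -0.0004  0.0006] shift now-frame [-0.104   0.0263  0.1479] shift after turn [-0.1039  0.0264  0.1479]
```

Emit:
servo_tool(
  targets=[
    [[0, 0, 0], [-0.035, 0.009, 0], 0.05],
    [[0, 0, 0], [-0.035, 0.009, 0], 0.05],
    [[0, 0, 0], [-0.033, 0.0083, 0], 0.05],
    [[0, 0, 0], [0, 0, 0.025], 0.05],
    [[0, 0, 0], [0, 0, 0.025], 0.05],
  ],
)

```text
time_s: 3.02
tool_pos: [0.5127, -0.23, 0.1437]
tool_rot: [[-0.116, 0.993, 0.002], [0.993, 0.116, -0.002], [-0.002, 0.002, -1.0]]
ft_force: [-1.0, 0.6, -0.1]
grip_width: 0.0499
gripper_force: 0.0
```

Emit:
servo_tool(
  targets=[
    [[0, 0, 0], [0, 0, 0.02], 0.05],
    [[0, 0, 0], [0, 0, 0.01], 0.05],
    [[0, 0, 0], [0, 0, 0], 0.05],
  ],
)

```text
time_s: 3.27
tool_pos: [0.5106, -0.2259, 0.1117]
tool_rot: [[-0.12, 0.993, -0.004], [0.993, 0.12, 0.001], [0.001, -0.004, -1.0]]
ft_force: [-0.5, -0.2, -0.8]
grip_width: 0.0499
gripper_force: 0.0
```

```bash
python3 -c "
from h import *
a=np.radians(6.9);move([.5127,-.2291,.046],[np.cos(a),np.sin(a)])
s=manip.read_camera('scene'); t=manip.read_camera('top')
f=lambda i,x,y:cv2.resize(i[y:y+130,x:x+130],None,fx=3,fy=3,interpolation=cv2.INTER_CUBIC)
cv2.imwrite('pics/hov.png',(255*(np.hstack([f(s,90,120),f(t,290,140)])/255.)**.6).astype('uint8'))"
```

```text
t 3.2667 p [ 0.5106 -0.2259  0.1117] F [-0.47 -0.21 -0.76] w 0.04987857091625833 0.0 q [-15.4  27.9  46.4 108.  -24.4  54.8  49.2]
rotvec [-0.004  -0.0014 -0.0004] shift now-frame [-0.0035  0.002   0.0657] shift after turn [-0.0034  0.0017  0.0657]
```

View pics/hov.png

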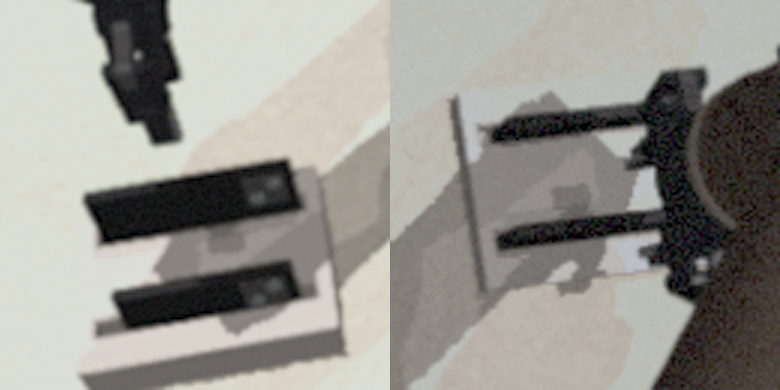

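The picture shows the gripper hovering near the phone: fingers around (640,155) and (655,260) in the top crop, tip around (165,140) in the scene crop. I'll project the TCP and finger ends into both crops to check them against this.

```bash
python3 -c "
from h import *
s=manip.observe();p=s['tool_pos'];R=s['tool_rot'];print(p)
for n,o in(('scene',(90,120)),('top',(290,140))):
  P=[p,p+R@[0,.025,-.01],p+R@[0,-.025,-.01],[.5127,-.2291,.084]]
  print(n,((proj(n,P)-o+.5)*3-.5).round(0).tolist())
"
```

```text
[ 0.51222984 -0.22677433  0.11433581]
scene [[180.0, 150.0], [177.0, 167.0], [176.0, 114.0], [187.0, 178.0]]
top [[238.0, 213.0], [236.0, 174.0], [248.0, 249.0], [228.0, 218.0]]
```

```bash
python3 -c "
from h import *
s=manip.read_camera('scene'); t=manip.read_camera('top');st=manip.observe();p=st['tool_pos'];R=st['tool_rot'];print(p)
P=[p,p+R@[0,.025,0],p+R@[0,-.025,0]]
out=[]
for n,im,o in(('scene',s,(110,110)),('top',t,(330,160))):
  c=cv2.resize(im[o[1]:o[1]+80,o[0]:o[0]+80],None,fx=5,fy=5,interpolation=cv2.INTER_CUBIC)
  c=(255*(c/255.)**.45).astype('uint8')
  for q in (proj(n,P)-o+.5)*5-.5: cv2.circle(c,tuple(int(v) for v in q),3,(0,0,255),1)
  out.append(c)
cv2.imwrite('pics/hov2.png',np.hstack(out))"
```

```text
[ 0.5129434  -0.22689656  0.11518007]
```

View pics/hov2.png

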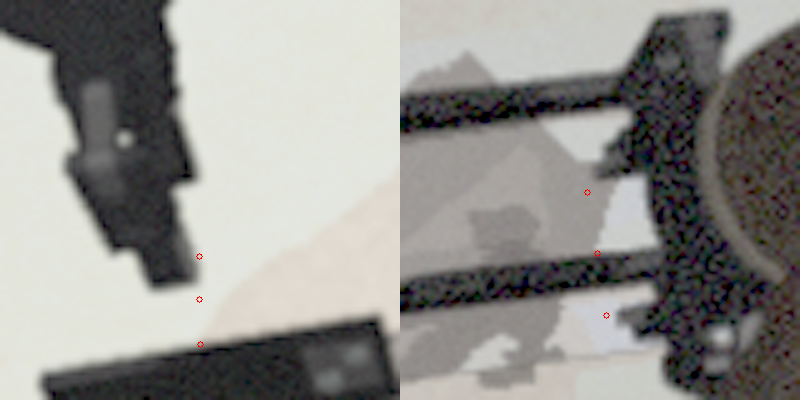

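The dark fingertips appear 20–40 mm above where the reported TCP projects: the scene tip is at (172,285) against an expected (200,345). Going straight down around the phone is safe either way, so I'll lower the tool and look again.

Emit:
servo_tool(
  targets=[
    [[0, 0, 0], [-0.001, 0, 0.015], 0.05],
    [[0, 0, 0], [-0.001, 0, 0.015], 0.05],
    [[0, 0, 0], [0, 0, 0.015], 0.05],
    [[0, 0, 0], [0, 0, 0.01], 0.05],
    [[0, 0, 0], [0, 0, 0.008], 0.05],
  ],
)

```text
time_s: 3.88
tool_pos: [0.5128, -0.2285, 0.0509]
tool_rot: [[-0.12, 0.993, 0.001], [0.993, 0.12, 0.0], [-0.0, 0.001, -1.0]]
ft_force: [-0.1, -1.0, 0.7]
grip_width: 0.0504
gripper_force: 0.0
```

```bash
cat > look.py <<'E'
from h import *
import sys
def look(name,so,to,w=80,pts=None,ex=.45):
  k=400/w
  s=manip.read_camera('scene'); t=manip.read_camera('top');st=manip.observe();p=st['tool_pos'];R=st['tool_rot'];print(st['time_s'],p.round(4),st['ft_force'].round(1),st['grip_width'])
  g=st['grip_width']/2
  P=pts if pts is not None else [p,p+R@[0,g,0],p+R@[0,-g,0]]
  out=[]
  for n,im,o in(('scene',s,so),('top',t,to)):
    c=cv2.resize(im[o[1]:o[1]+w,o[0]:o[0]+w],(400,400),interpolation=cv2.INTER_CUBIC)
    c=(255*(c/255.)**ex).astype('uint8')
    for q in (proj(n,P)-o+.5)*k-.5: cv2.circle(c,tuple(int(v) for v in q),3,(0,0,255),1)
    out.append(c)
  cv2.imwrite(f'pics/{name}.png',np.hstack(out))
E
python3 -c "
from look import *
look('low',(110,130),(330,160))"
```

```text
3.9833 [ 0.5121 -0.2283  0.0505] [-0.7  0.1  0.5] 0.05002678868622402
```

View pics/low.png

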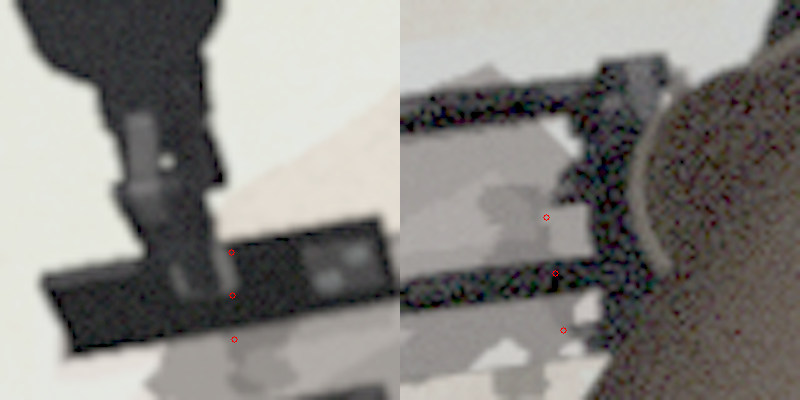

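The picture still suggests the tip sits higher than reported (scene tip at (205,295) against 339 expected). I'll go down 8 mm more, still above the rack by either reading, then close gently and check the width.

Emit:
servo_tool(
  targets=[
    [[0, 0, 0], [0, 0, 0.004], 0.05],
    [[0, 0, 0], [0, 0, 0.004], 0.05],
    [[0, 0, 0], [0, 0, 0], 0.02],
    [[0, 0, 0], [0, 0, 0], 0.02],
    [[0, 0, 0], [0, 0, 0], 0.02],
  ],
  force=20,
)

```text
time_s: 4.4
tool_pos: [0.5125, -0.2287, 0.0432]
tool_rot: [[-0.12, 0.993, 0.0], [0.993, 0.12, -0.0], [-0.0, 0.0, -1.0]]
ft_force: [-0.9, 0.9, 0.2]
grip_width: 0.0202
gripper_force: 0.0
```

Emit:
servo_tool(
  targets=[
    [[0, 0, 0], [0, 0, 0], 0.02],
    [[0, 0, 0], [0, 0, 0], 0.02],
  ],
)

```text
time_s: 4.57
tool_pos: [0.5125, -0.2287, 0.0431]
tool_rot: [[-0.12, 0.993, 0.0], [0.993, 0.12, -0.0], [-0.0, 0.0, -1.0]]
ft_force: [-0.5, 0.6, 0.3]
grip_width: 0.0198
gripper_force: 0.0
```

```bash
python3 -c "
from look import *
look('close20',(110,130),(330,160))"
```

```text
4.6667 [ 0.5124 -0.2286  0.043 ] [0.7 0.5 0.1] 0.019710348344811876
```

View pics/close20.png

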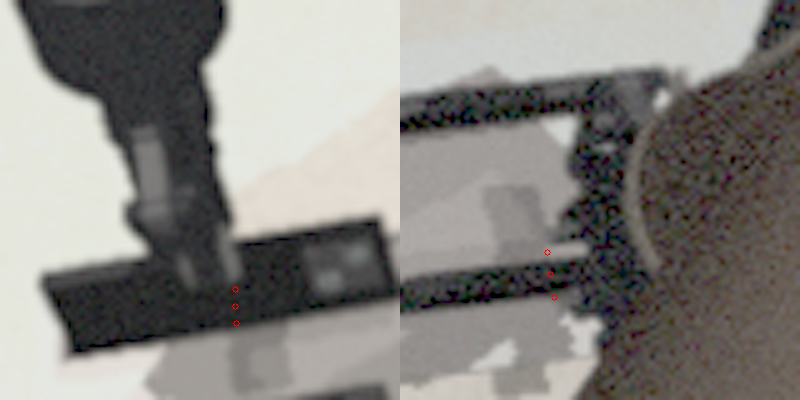

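The fingers straddle the phone, with the pad covering scene crop u 190–240 on its face, so I'll close on it gently.

Emit:
servo_tool(
  targets=[
    [[0, 0, 0], [0, 0, 0], 0.0],
    [[0, 0, 0], [0, 0, 0], 0.0],
    [[0, 0, 0], [0, 0, 0], 0.0],
    [[0, 0, 0], [0, 0, 0], 0.0],
    [[0, 0, 0], [0, 0, 0], 0.0],
  ],
)

```text
time_s: 5.08
tool_pos: [0.5125, -0.2286, 0.043]
tool_rot: [[-0.12, 0.993, 0.0], [0.993, 0.12, 0.0], [0.0, 0.0, -1.0]]
ft_force: [0.1, 0.8, 2.6]
grip_width: 0.0101
gripper_force: 22.5
```

Emit:
servo_tool(
  targets=[
    [[0, 0, 0], [0, 0, 0], 0.0],
    [[0, 0, 0], [0, 0, 0], 0.0],
    [[0, 0, 0], [0, 0, 0], 0.0],
  ],
  force=70,
)

```text
time_s: 5.33
tool_pos: [0.5126, -0.2287, 0.0432]
tool_rot: [[-0.12, 0.993, 0.001], [0.993, 0.12, 0.0], [-0.0, 0.001, -1.0]]
ft_force: [-0.8, 1.0, 6.8]
grip_width: 0.0078
gripper_force: 68.7
```

Gripped. Now I'll lift it straight up.

Emit:
servo_tool(
  targets=[
    [[0, 0, 0], [0, 0, -0.006], 0.0],
    [[0, 0, 0], [0, 0, -0.01], 0.0],
    [[0, 0, 0], [0, 0, -0.012], 0.0],
    [[0, 0, 0], [0, 0, -0.014], 0.0],
    [[0, 0, 0], [0, 0, -0.016], 0.0],
  ],
)

```text
time_s: 5.75
tool_pos: [0.5119, -0.2287, 0.102]
tool_rot: [[-0.119, 0.993, -0.001], [0.993, 0.119, -0.0], [0.0, -0.001, -1.0]]
ft_force: [0.5, -0.1, -2.6]
grip_width: 0.0074
gripper_force: 68.5
```

Emit:
servo_tool(
  targets=[
    [[0, 0, 0], [0, 0, -0.02], 0.0],
    [[0, 0, 0], [0, 0, -0.02], 0.0],
    [[0, 0, 0], [0, 0, -0.016], 0.0],
    [[0, 0, 0], [0, 0, -0.006], 0.0],
    [[0, 0, 0], [0, 0, 0], 0.0],
  ],
)

```text
time_s: 6.17
tool_pos: [0.5131, -0.2291, 0.1648]
tool_rot: [[-0.12, 0.993, 0.003], [0.993, 0.12, -0.0], [-0.001, 0.003, -1.0]]
ft_force: [-0.5, -0.8, -3.4]
grip_width: 0.0076
gripper_force: 68.5
```

```bash
python3 -c "
from look import *
look('lift',(100,90),(310,150),w=130)
a=np.radians(13.86);move([.6190,.2355,.162],[np.cos(a),np.sin(a)])"
```

```text
6.2667 [ 0.5121 -0.2283  0.1626] [-0.1 -0.6 -3.2] 0.0077359384590784215
t 6.2667 p [ 0.5121 -0.2283  0.1626] F [-0.07 -0.56 -3.23] w 0.0077359384590784215 68.52658825926483 q [-17.5  24.4  49.1 105.  -21.1  60.2  46.7]
rotvec [-1.000e-04 -5.000e-04 -1.216e-01] shift now-frame [0.4476 0.1618 0.0008] shift after turn [0.4246 0.2149 0.0006]
```

View pics/lift.png

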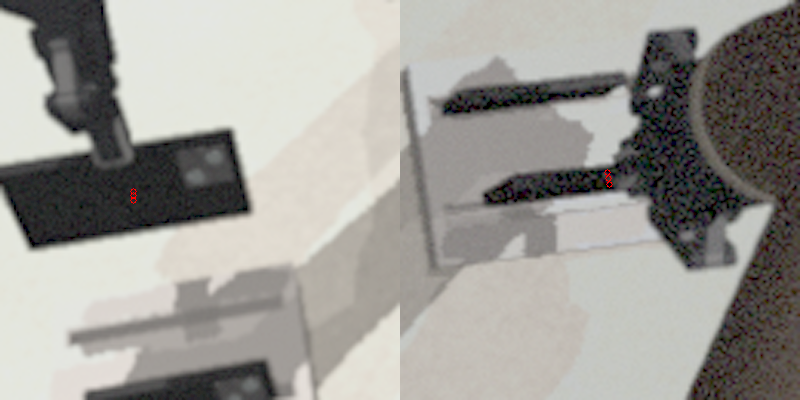

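The phone is lifted cleanly with the pads on its top middle, at about (112,155) in the scene crop, and the small phone stayed put. I'll carry it over the dock, keeping track of my picture count (9 of 10 used).

Emit:
servo_tool(
  targets=[
    [[0, 0, -0.0304], [0, 0, 0], 0.0],
    [[0, 0, -0.0304], [0, 0, 0], 0.0],
    [[0, 0, -0.0304], [0, 0, 0], 0.0],
    [[0, 0, -0.0304], [0, 0, 0], 0.0],
    [[0, 0, 0], [0.01, 0.005, 0], 0.0],
  ],
)

```text
time_s: 6.68
tool_pos: [0.5133, -0.2194, 0.1619]
tool_rot: [[-0.237, 0.971, -0.002], [0.971, 0.237, -0.001], [-0.001, -0.002, -1.0]]
ft_force: [-0.2, -0.0, -2.5]
grip_width: 0.0077
gripper_force: 68.5
```

Emit:
servo_tool(
  targets=[
    [[0, 0, 0], [0.02, 0.0101, 0], 0.0],
    [[0, 0, 0], [0.025, 0.0127, 0], 0.0],
    [[0, 0, 0], [0.025, 0.0127, 0], 0.0],
    [[0, 0, 0], [0.025, 0.0127, 0], 0.0],
    [[0, 0, 0], [0.025, 0.0127, 0], 0.0],
  ],
)

```text
time_s: 7.1
tool_pos: [0.5447, -0.0843, 0.162]
tool_rot: [[-0.238, 0.971, -0.002], [0.971, 0.238, 0.0], [0.001, -0.002, -1.0]]
ft_force: [0.6, -0.1, -3.1]
grip_width: 0.0076
gripper_force: 68.5
```

Emit:
servo_tool(
  targets=[
    [[0, 0, 0], [0.025, 0.0127, 0], 0.0],
    [[0, 0, 0], [0.025, 0.0127, 0], 0.0],
    [[0, 0, 0], [0.025, 0.0127, 0], 0.0],
    [[0, 0, 0], [0.025, 0.0127, 0], 0.0],
    [[0, 0, 0], [0.025, 0.0127, 0], 0.0],
  ],
)

```text
time_s: 7.52
tool_pos: [0.5762, 0.0524, 0.1619]
tool_rot: [[-0.239, 0.971, -0.002], [0.971, 0.239, -0.0], [0.0, -0.002, -1.0]]
ft_force: [1.1, -1.1, -2.8]
grip_width: 0.0077
gripper_force: 68.5
```

Emit:
servo_tool(
  targets=[
    [[0, 0, 0], [0.025, 0.0127, 0], 0.0],
    [[0, 0, 0], [0.025, 0.0127, 0], 0.0],
    [[0, 0, 0], [0.025, 0.0127, 0], 0.0],
    [[0, 0, 0], [0.025, 0.0127, 0], 0.0],
    [[0, 0, 0], [0.025, 0.0127, 0], 0.0],
  ],
)

```text
time_s: 7.93
tool_pos: [0.6077, 0.1889, 0.1616]
tool_rot: [[-0.239, 0.971, -0.002], [0.971, 0.239, -0.0], [0.0, -0.002, -1.0]]
ft_force: [0.9, -0.3, -1.8]
grip_width: 0.0077
gripper_force: 68.5
```

Emit:
servo_tool(
  targets=[
    [[0, 0, 0], [0.02, 0.01, 0], 0.0],
    [[0, 0, 0], [0.01, 0.005, 0], 0.0],
    [[0, 0, 0], [0, 0, 0], 0.0],
    [[0, 0, 0], [0, 0, 0], 0.0],
  ],
)

```text
time_s: 8.27
tool_pos: [0.6154, 0.2188, 0.1619]
tool_rot: [[-0.239, 0.971, -0.001], [0.971, 0.239, -0.002], [-0.001, -0.002, -1.0]]
ft_force: [0.0, -1.6, -2.9]
grip_width: 0.008
gripper_force: 68.6
```

```bash
python3 -c "
from h import *
a=np.radians(13.86);move([.6190,.2355,.162],[np.cos(a),np.sin(a)])"
```

```text
t 8.2667 p [0.6154 0.2188 0.1619] F [ 0.04 -1.55 -2.88] w 0.007967471190075676 68.55088259093463 q [-51.8  32.8  42.3  91.3 -23.6  65.3   9.9]
rotvec [-0.0017  0.0012 -0.0001] shift now-frame [ 0.0153  0.0075 -0.0001] shift after turn [ 0.0153  0.0075 -0.0001]
```

Emit:
servo_tool(
  targets=[
    [[0, 0, 0], [0.0153, 0.0075, 0.01], 0.0],
    [[0, 0, 0], [0, 0, 0.018], 0.0],
    [[0, 0, 0], [0, 0, 0.018], 0.0],
    [[0, 0, 0], [0, 0, 0.018], 0.0],
    [[0, 0, 0], [0, 0, 0.01], 0.0],
  ],
)

```text
time_s: 8.68
tool_pos: [0.6187, 0.2335, 0.0869]
tool_rot: [[-0.236, 0.972, -0.002], [0.972, 0.236, -0.002], [-0.001, -0.003, -1.0]]
ft_force: [-0.3, 0.6, -3.0]
grip_width: 0.0072
gripper_force: 68.6
```

Emit:
servo_tool(
  targets=[
    [[0, 0, 0], [0, 0, 0], 0.0],
    [[0, 0, 0], [0, 0, 0], 0.0],
    [[0, 0, 0], [0, 0, 0], 0.0],
  ],
)

```text
time_s: 8.93
tool_pos: [0.6206, 0.2352, 0.0901]
tool_rot: [[-0.238, 0.971, 0.001], [0.971, 0.238, 0.0], [-0.0, 0.002, -1.0]]
ft_force: [-0.5, 0.7, -2.6]
grip_width: 0.0077
gripper_force: 68.6
```

```bash
python3 -c "
from look import *
import look as L
c=.971;s=.2396
look('dock',(300,130),(100,110),w=130,ex=.5,pts=[[.619+c*u/1000-s*v/1000,.2355+s*u/1000+c*v/1000,.035] for u in(-11.5,11.5) for v in(-82.5,82.5)])
"
```

```text
9.0333 [0.6206 0.2357 0.0902] [ 0.2  0.1 -3.1] 0.007713475662037978
```

View pics/dock.png

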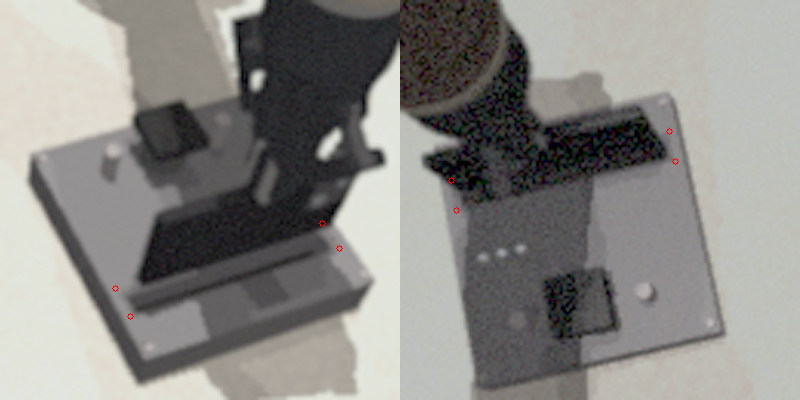

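In the picture the phone hangs right over the slot. Its lower edge runs from (138,282) to about (325,240) in the scene crop, with the slot's dark strip just in front of it from (130,303) to (328,243). I'll compare the phone corners with the prediction.

```bash
python3 -c "
from h import *
k=400/130
S=lambda x,y:cr((x,y),k,(300,130)); T=lambda x,y:cr((x-400,y),k,(100,110))
a=np.radians(13.8);c,s=np.cos(a),np.sin(a)
def W(L,b=(.6208,.2353,.0571)): L=np.array(L)/1000; return [b[0]+c*L[0]-s*L[1],b[1]+s*L[0]+c*L[1],b[2]+L[2]]
for n,L,o in [('scene',(5.5,-75,0),S(138,283)),('scene',(-5.5,-75,74),S(160,208)),('top',(-5.5,-75,0),T(667,158)),('top',(5.5,-75,74),T(640,107)),('top',(-5.5,75,0),T(464,206))]:
  print(n,L,(proj(n,[W(L)])[0]-o).round(2))
print('dock corners now')
d=(.5704,.2235,0);a=np.radians(13.86);c,s=np.cos(a),np.sin(a)
for n,L,o in [('scene',(-92.5,-90,35),S(33,157)),('scene',(92.5,90,35),S(372,282)),('scene',(92.5,-90,35),S(139,363)),('scene',(-55,-45,62),S(113,150)),('top',(92.5,-90,35),T(673,95)),('top',(-92.5,-90,35),T(723,333)),('top',(-92.5,90,35),T(480,386)),('top',(-55,-45,62),T(645,290))]:
  print(n,L,(proj(n,[W(L,d)])[0]-o).round(2))
"
```

```text
scene (5.5, -75, 0) [1.58 2.28]
scene (-5.5, -75, 74) [-1.37  0.39]
top (-5.5, -75, 0) [-2.36 -4.03]
top (5.5, -75, 74) [-0.68 -2.02]
top (-5.5, 75, 0) [-2.71 -4.73]
dock corners now
scene (-92.5, -90, 35) [-1.4  -2.04]
scene (92.5, 90, 35) [ 0.32 -0.64]
scene (92.5, -90, 35) [ 0.82 -1.59]
scene (-55, -45, 62) [-0.63 -0.4 ]
top (92.5, -90, 35) [-0.5 -1.5]
top (-92.5, -90, 35) [-0.21 -0.47]
top (-92.5, 90, 35) [-0.9   0.47]
top (-55, -45, 62) [-0.28 -0.04]
```

The corner readings suggest the phone is 4–8 mm toward -x and about 4 mm toward -y, and perhaps slightly tilted. I'll check this numerically with sub-pixel edge profiles.

```bash
python3 -c "
from h import *
s=manip.read_camera('scene'); t=manip.read_camera('top');cv2.imwrite('pics/s_raw.png',s);cv2.imwrite('pics/t_raw.png',t);print(manip.observe()['tool_pos'].round(4))
g=lambda i:cv2.cvtColor(i,6).astype(int)
s0,t0=g(cv2.imread('pics/scene0.png')),g(cv2.imread('pics/top0.png'));s,t=g(s),g(t)
for u in(350,360,370,380): print('scene u',u,'v196..236',s[196:236,u-1:u+2].mean(1).astype(int).tolist())
for u in(345,360,370,380): print('scene0 u',u,'v196..236',s0[196:236,u-1:u+2].mean(1).astype(int).tolist())
for u in(150,160,168,176,182): print('top u',u,'v138..172',t[138:172,u-1:u+2].mean(1).astype(int).tolist())
for u in(130,150,160,168,176): print('top0 u',u,'v150..184',t0[150:184,u-1:u+2].mean(1).astype(int).tolist())
"
```

```text
[0.6203 0.236  0.0899]
scene u 350 v196..236 [84, 83, 73, 57, 46, 39, 31, 23, 17, 12, 9, 6, 4, 4, 3, 2, 4, 5, 3, 4, 4, 3, 4, 3, 5, 13, 29, 30, 26, 23, 22, 19, 12, 15, 26, 40, 63, 81, 85, 85]
scene u 360 v196..236 [24, 17, 17, 15, 12, 6, 5, 3, 3, 3, 5, 3, 4, 5, 5, 4, 5, 4, 4, 5, 5, 7, 16, 32, 30, 24, 23, 21, 16, 11, 17, 32, 55, 78, 85, 86, 85, 85, 85, 85]
scene u 370 v196..236 [10, 8, 4, 5, 3, 3, 5, 4, 2, 4, 3, 4, 3, 4, 4, 5, 4, 5, 5, 13, 22, 24, 23, 23, 22, 14, 9, 17, 30, 36, 37, 37, 37, 37, 37, 37, 38, 37, 37, 37]
scene u 380 v196..236 [5, 4, 3, 4, 4, 4, 3, 3, 4, 3, 4, 5, 4, 3, 4, 6, 14, 23, 24, 23, 22, 20, 11, 9, 15, 21, 25, 25, 27, 31, 35, 36, 37, 37, 37, 38, 38, 38, 36, 32]
scene0 u 345 v196..236 [82, 82, 82, 81, 81, 81, 81, 82, 81, 81, 81, 81, 82, 81, 82, 82, 82, 81, 82, 81, 81, 82, 82, 82, 82, 78, 69, 60, 48, 32, 21, 21, 18, 15, 19, 40, 65, 79, 83, 83]
scene0 u 360 v196..236 [82, 81, 82, 81, 81, 82, 81, 81, 81, 81, 81, 80, 81, 81, 82, 81, 82, 81, 81, 81, 78, 70, 62, 52, 35, 23, 20, 19, 16, 14, 33, 61, 77, 83, 83, 83, 82, 83, 82, 83]
scene0 u 370 v196..236 [81, 82, 81, 81, 81, 8
[... 1142 characters left out ...]
 52, 47, 30, 17, 15, 15, 7, 10, 28, 43, 61, 65, 66, 68, 68, 68, 68, 67]
top0 u 150 v150..184 [67, 68, 68, 69, 68, 69, 68, 67, 67, 68, 63, 55, 47, 37, 24, 13, 8, 10, 14, 20, 40, 58, 68, 70, 68, 69, 71, 68, 70, 68, 68, 69, 70, 67]
top0 u 160 v150..184 [68, 69, 67, 69, 68, 68, 69, 67, 64, 55, 47, 32, 21, 19, 14, 13, 18, 26, 44, 66, 69, 70, 69, 69, 70, 71, 70, 68, 70, 68, 70, 70, 71, 71]
top0 u 168 v150..184 [64, 67, 69, 68, 68, 68, 66, 50, 46, 33, 20, 13, 13, 16, 17, 21, 42, 63, 68, 69, 69, 70, 71, 70, 69, 71, 68, 69, 70, 70, 68, 73, 71, 71]
top0 u 176 v150..184 [67, 69, 68, 70, 66, 60, 52, 38, 21, 16, 5, 8, 14, 17, 42, 59, 68, 71, 71, 71, 70, 70, 71, 71, 72, 71, 71, 72, 73, 71, 70, 72, 73, 70]
```

```bash
python3 -c "
from h import *
a=np.radians(13.86);c,s=np.cos(a),np.sin(a)
def vline(n,u,lx,z,b=(.5704,.2235)):
  # v at column u of the line local x=lx (m), height z
  y=np.linspace(-.1,.1,41);P=np.c_[b[0]+c*lx-s*y,b[1]+s*lx+c*y,np.full(41,z)];q=proj(n,P);o=np.argsort(q[:,0]);return np.interp(u,q[o,0],q[o,1])
print('scene mouth far/near pred vs obs(216.8,226.7)@360 (213.3,223.7)@370',[round(vline('scene',u,x,.035),2) for u in(360,370) for x in(.0385,.0615)])
print('top mouth far/near pred vs obs (158.5,168.6)@160 (155,164.7)@176',[round(vline('top',u,x,.035),2) for u in(160,176) for x in(.0615,.0385)])
for dz in(-.004,0,.004):
  print('scene bottom edge centred, obs 221.3,218.2,215.2,212.2',[round(vline('scene',u,.0555,.0571+dz),2) for u in(350,360,370,380)])
print('top: top far edge centred @160,168,176; near bottom @168,176,182',[round(vline('top',u,.0555,.131),2) for u in(150,160,168,176)],[round(vline('top',u,.0445,.0571),2) for u in(168,176,182)])
print('px per 5mm scene/top',vline('scene',370,.0605,.0571)-vline('scene',370,.0555,.0571),vline('top',168,.0605,.131)-vline('top',168,.0555,.131))
"
```

```text
scene mouth far/near pred vs obs(216.8,226.7)@360 (213.3,223.7)@370 [np.float64(216.36), np.float64(226.7), np.float64(213.21), np.float64(223.47)]
top mouth far/near pred vs obs (158.5,168.6)@160 (155,164.7)@176 [np.float64(158.62), np.float64(168.64), np.float64(155.03), np.float64(165.04)]
scene bottom edge centred, obs 221.3,218.2,215.2,212.2 [np.float64(222.88), np.float64(219.71), np.float64(216.54), np.float64(213.35)]
scene bottom edge centred, obs 221.3,218.2,215.2,212.2 [np.float64(221.91), np.float64(218.75), np.float64(215.58), np.float64(212.4)]
scene bottom edge centred, obs 221.3,218.2,215.2,212.2 [np.float64(220.93), np.float64(217.78), np.float64(214.62), np.float64(211.44)]
top: top far edge centred @160,168,176; near bottom @168,176,182 [np.float64(149.3), np.float64(147.05), np.float64(145.26), np.float64(143.47)] [np.float64(161.34), np.float64(159.55), np.float64(158.2)]
px per 5mm scene/top 2.295449421681269 -2.4122775886944225
```

The dock's slot edges match the fit within 0.5 px, and the phone's lower edge is only about 1 mm off across the slot. Along the slot it sits about 3.5 mm toward -y, so I'll correct that and lower it in.

Emit:
servo_tool(
  targets=[
    [[0, 0, 0], [0.0035, 0, 0], 0.0],
    [[0, 0, 0], [0, 0, 0.004], 0.0],
    [[0, 0, 0], [0, 0, 0.005], 0.0],
    [[0, 0, 0], [0, 0, 0.005], 0.0],
    [[0, 0, 0], [0, 0, 0.005], 0.0],
  ],
)

```text
time_s: 9.55
tool_pos: [0.6186, 0.2392, 0.0691]
tool_rot: [[-0.239, 0.971, -0.0], [0.971, 0.239, -0.0], [-0.0, -0.001, -1.0]]
ft_force: [0.5, -0.5, -2.7]
grip_width: 0.0077
gripper_force: 68.6
```

Emit:
servo_tool(
  targets=[
    [[0, 0, 0], [0, 0, 0.004], 0.0],
    [[0, 0, 0], [0, 0, 0.003], 0.0],
    [[0, 0, 0], [0, 0, 0.003], 0.0],
    [[0, 0, 0], [0, 0, 0], 0.0],
  ],
)

```text
time_s: 9.88
tool_pos: [0.6185, 0.2391, 0.0591]
tool_rot: [[-0.239, 0.971, -0.001], [0.971, 0.239, -0.0], [-0.0, -0.001, -1.0]]
ft_force: [-0.1, -1.0, -1.7]
grip_width: 0.0077
gripper_force: 68.6
```

It's inside the slot with no contact force. I'll keep going down gently.

Emit:
servo_tool(
  targets=[
    [[0, 0, 0], [0, 0, 0.003], 0.0],
    [[0, 0, 0], [0, 0, 0.003], 0.0],
    [[0, 0, 0], [0, 0, 0.003], 0.0],
    [[0, 0, 0], [0, 0, 0.002], 0.0],
    [[0, 0, 0], [0, 0, 0], 0.0],
  ],
)

```text
time_s: 10.3
tool_pos: [0.6185, 0.2392, 0.0483]
tool_rot: [[-0.239, 0.971, -0.001], [0.971, 0.239, -0.0], [-0.0, -0.001, -1.0]]
ft_force: [0.3, 0.4, -1.0]
grip_width: 0.0077
gripper_force: 68.6
```

Emit:
servo_tool(
  targets=[
    [[0, 0, 0], [0, 0, 0.001], 0.0],
    [[0, 0, 0], [0, 0, 0.001], 0.0],
    [[0, 0, 0], [0, 0, 0.001], 0.0],
    [[0, 0, 0], [0, 0, 0], 0.0],
  ],
)

```text
time_s: 10.63
tool_pos: [0.6188, 0.2393, 0.0458]
tool_rot: [[-0.239, 0.971, -0.0], [0.971, 0.239, 0.0], [0.0, -0.0, -1.0]]
ft_force: [0.2, -0.3, -2.9]
grip_width: 0.0075
gripper_force: 68.6
```

Emit:
servo_tool(
  targets=[
    [[0, 0, 0], [0, 0, 0.001], 0.0],
    [[0, 0, 0], [0, 0, 0.001], 0.0],
    [[0, 0, 0], [0, 0, 0], 0.0],
  ],
)

```text
time_s: 10.88
tool_pos: [0.6188, 0.2393, 0.0437]
tool_rot: [[-0.239, 0.971, -0.0], [0.971, 0.239, -0.0], [0.0, -0.0, -1.0]]
ft_force: [-0.3, -0.6, -2.4]
grip_width: 0.0078
gripper_force: 68.6
```

Emit:
servo_tool(
  targets=[
    [[0, 0, 0], [0, 0, 0.001], 0.0],
    [[0, 0, 0], [0, 0, 0], 0.0],
  ],
)

```text
time_s: 11.05
tool_pos: [0.6193, 0.2394, 0.0433]
tool_rot: [[-0.239, 0.971, 0.001], [0.971, 0.239, 0.0], [0.0, 0.001, -1.0]]
ft_force: [0.2, 0.9, 1.1]
grip_width: 0.0077
gripper_force: 69.1
```

Emit:
servo_tool(
  targets=[
    [[0, 0, 0], [0, 0, 0.001], 0.0],
    [[0, 0, 0], [0, 0, 0], 0.0],
  ],
)

```text
time_s: 11.22
tool_pos: [0.6199, 0.2396, 0.0433]
tool_rot: [[-0.239, 0.971, 0.002], [0.971, 0.239, 0.001], [0.001, 0.002, -1.0]]
ft_force: [-1.4, -0.4, 6.4]
grip_width: 0.0076
gripper_force: 70.0
```

It touches the floor at TCP z 0.0433, the same height as in the rack, so it's seated. I'll release it and back off upward.

Emit:
servo_tool(
  targets=[
    [[0, 0, 0], [0, 0, 0], 0.014],
    [[0, 0, 0], [0, 0, 0], 0.02],
    [[0, 0, 0], [0, 0, 0], 0.03],
    [[0, 0, 0], [0, 0, 0], 0.04],
    [[0, 0, 0], [0, 0, 0], 0.045],
  ],
)

```text
time_s: 11.63
tool_pos: [0.6189, 0.2392, 0.0418]
tool_rot: [[-0.239, 0.971, -0.0], [0.971, 0.239, -0.0], [-0.0, -0.0, -1.0]]
ft_force: [-0.1, 0.1, -0.1]
grip_width: 0.0449
gripper_force: 0.0
```

Emit:
servo_tool(
  targets=[
    [[0, 0, 0], [0, 0, 0], 0.045],
    [[0, 0, 0], [0, 0, 0], 0.045],
    [[0, 0, 0], [0, 0, -0.01], 0.045],
    [[0, 0, 0], [0, 0, -0.015], 0.045],
    [[0, 0, 0], [0, 0, -0.02], 0.045],
  ],
)

```text
time_s: 12.05
tool_pos: [0.6181, 0.2389, 0.0868]
tool_rot: [[-0.239, 0.971, -0.002], [0.971, 0.239, -0.001], [-0.001, -0.002, -1.0]]
ft_force: [-0.2, 0.8, -0.0]
grip_width: 0.0452
gripper_force: 0.0
```

Emit:
servo_tool(
  targets=[
    [[0, 0, 0], [0, 0, -0.025], 0.045],
    [[0, 0, 0], [0, 0, -0.025], 0.045],
    [[0, 0, 0], [0, 0, -0.015], 0.0],
    [[0, 0, 0], [0, 0, 0], 0.0],
    [[0, 0, 0], [0, 0, 0], 0.0],
  ],
)

```text
time_s: 12.47
tool_pos: [0.6195, 0.2394, 0.1534]
tool_rot: [[-0.239, 0.971, 0.002], [0.971, 0.239, 0.001], [0.001, 0.002, -1.0]]
ft_force: [-0.2, -0.4, -1.5]
grip_width: 0.0093
gripper_force: 0.0
```

```bash
python3 -c "
from h import *
a=np.radians(13.86);c,s_=np.cos(a),np.sin(a)
move([.517,.2103,.16],[c,s_])
s=manip.read_camera('scene');cv2.imwrite('pics/s_seated.png',s);g=cv2.cvtColor(s,6).astype(int)
def vline(n,u,lx,z,b=(.5704,.2235)):
  y=np.linspace(-.1,.1,41);P=np.c_[b[0]+c*lx-s_*y,b[1]+s_*lx+c*y,np.full(41,z)];q=proj(n,P);o=np.argsort(q[:,0]);return np.interp(u,q[o,0],q[o,1])
for u in(350,360,370,380,390): print(u,'v186..232',g[186:232,u-1:u+2].mean(1).astype(int).tolist(),'pred top back/front, mouth crossing',[round(vline('scene',u,x,z),1) for x,z in((.0445,.084),(.0555,.084),(.0555,.035))])
Q=lambda x,y,z:[.5704+c*x-s_*y,.2235+s_*x+c*y,z]
P=[Q(.0445,-.075,.084),Q(.0445,.075,.084)];print('top ends',proj('scene',P).round(1).tolist())
for v in(207,211): print('row',v,'u335..355',g[v,335:356].tolist())
"
```

```text
t 12.4667 p [0.6195 0.2394 0.1534] F [-0.22 -0.43 -1.5 ] w 0.009314238378760683 0.0 q [-52.5  34.1  41.8  90.4 -24.4  64.8   8.8]
rotvec [ 0.0022 -0.0008 -0.0004] shift now-frame [-0.0037 -0.1064 -0.0069] shift after turn [-0.0037 -0.1065 -0.0066]
350 v186..232 [19, 23, 29, 35, 42, 62, 79, 82, 81, 82, 81, 81, 82, 81, 82, 82, 81, 82, 81, 82, 82, 82, 81, 83, 79, 61, 34, 18, 13, 11, 5, 4, 4, 5, 3, 5, 3, 4, 5, 3, 4, 4, 4, 16, 46, 73] pred top back/front, mouth crossing [np.float64(210.0), np.float64(215.2), np.float64(227.2)]
360 v186..232 [24, 24, 23, 24, 26, 30, 35, 40, 40, 40, 46, 53, 64, 75, 81, 84, 87, 89, 90, 90, 90, 85, 61, 30, 15, 15, 13, 8, 4, 3, 4, 4, 3, 3, 3, 3, 5, 4, 2, 6, 25, 58, 77, 82, 83, 82] pred top back/front, mouth crossing [np.float64(206.9), np.float64(212.0), np.float64(224.0)]
370 v186..232 [31, 31, 31, 31, 30, 31, 31, 31, 31, 31, 31, 30, 31, 31, 31, 30, 31, 30, 28, 22, 15, 14, 15, 11, 8, 3, 3, 5, 4, 2, 4, 3, 4, 4, 4, 3, 6, 16, 30, 34, 36, 36, 38, 37, 36, 36] pred top back/front, mouth crossing [np.float64(203.9), np.float64(208.9), np.float64(220.8)]
380 v186..232 [31, 31, 31, 31, 29, 30, 41, 74, 88, 68, 40, 31, 31, 30, 30, 27, 17, 10, 7, 8, 5, 4, 3, 4, 4, 3, 4, 5, 3, 4, 5, 4, 4, 8, 20, 31, 35, 36, 38, 43, 45, 45, 45, 45, 44, 45] pred top back/front, mouth crossing [np.float64(200.8), np.float64(205.8), np.float64(217.5)]
390 v186..232 [31, 30, 32, 47, 79, 83, 54, 34, 30, 32, 32, 30, 26, 14, 7, 6, 4, 4, 5, 4, 3, 5, 5, 4, 4, 3, 3, 4, 3, 4, 8, 15, 23, 23, 24, 30, 30, 31, 34, 41, 44, 44, 44, 45, 45, 40] pred top back/front, mouth crossing [np.float64(197.7), np.float64(202.7), np.float64(214.3)]
top ends [[345.8, 211.3], [409.8, 191.5]]
row 207 u335..355 [82, 82, 82, 82, 82, 82, 82, 82, 83, 81, 83, 82, 81, 81, 82, 82, 82, 82, 84, 82, 82]
row 211 u335..355 [81, 80, 81, 84, 81, 83, 83, 82, 82, 81, 83, 81, 80, 77, 70, 61, 54, 43, 34, 28, 21]
```

The phone top edge sits within about 1 px of the fully seated prediction, so it's down in the slot and released. Now to the key with the fingers shut.

Emit:
servo_tool(
  targets=[
    [[0, 0, 0], [0, -0.02, 0], 0.0],
    [[0, 0, 0], [0, -0.03, 0], 0.0],
    [[0, 0, 0], [0, -0.03, 0], 0.0],
    [[0, 0, 0], [0, -0.02, 0], 0.0],
    [[0, 0, 0], [0, -0.0065, 0], 0.0],
  ],
)

```text
time_s: 12.93
tool_pos: [0.5118, 0.2128, 0.1506]
tool_rot: [[-0.239, 0.971, -0.004], [0.971, 0.239, -0.001], [0.0, -0.004, -1.0]]
ft_force: [0.5, -0.4, 0.0]
grip_width: -0.0001
gripper_force: 0.0
```

Emit:
servo_tool(
  targets=[
    [[0, 0, 0], [0, 0, 0.02], 0.0],
    [[0, 0, 0], [0, 0, 0.02], 0.0],
    [[0, 0, 0], [0, 0, 0.015], 0.0],
    [[0, 0, 0], [0, 0, 0.01], 0.0],
    [[0, 0, 0], [0, 0, 0], 0.0],
  ],
)

```text
time_s: 13.35
tool_pos: [0.5143, 0.2133, 0.0845]
tool_rot: [[-0.239, 0.971, -0.003], [0.971, 0.239, -0.002], [-0.002, -0.004, -1.0]]
ft_force: [-0.5, -0.1, -0.4]
grip_width: 0.0
gripper_force: 0.0
```

```bash
python3 -c "
from h import *
a=np.radians(13.86);c,s_=np.cos(a),np.sin(a)
move([.517,.2103,.072],[c,s_])"
```

```text
t 13.35 p [0.5143 0.2133 0.0845] F [-0.46 -0.06 -0.45] w 4.612139171506153e-05 0.0 q [-58.3  28.7  41.4 109.4 -24.   51.    9. ]
rotvec [-0.0036  0.0016 -0.0002] shift now-frame [-0.0035  0.0019  0.0125] shift after turn [-0.0035  0.0019  0.0125]
```

Emit:
servo_tool(
  targets=[
    [[0, 0, 0], [0, 0.002, 0.003], 0.0],
    [[0, 0, 0], [0, 0, 0.003], 0.0],
    [[0, 0, 0], [0, 0, 0.002], 0.0],
    [[0, 0, 0], [0, 0, 0.001], 0.0],
    [[0, 0, 0], [0, 0, 0], 0.0],
  ],
)

```text
time_s: 13.77
tool_pos: [0.5175, 0.2143, 0.078]
tool_rot: [[-0.239, 0.971, 0.0], [0.971, 0.239, 0.0], [0.0, 0.0, -1.0]]
ft_force: [0.1, 0.8, 0.4]
grip_width: 0.0002
gripper_force: 0.0
```

Emit:
servo_tool(
  targets=[
    [[0, 0, 0], [0, 0, 0.001], 0.0],
    [[0, 0, 0], [0, 0, 0.001], 0.0],
    [[0, 0, 0], [0, 0, 0], 0.0],
  ],
)

```text
time_s: 14.02
tool_pos: [0.5173, 0.2143, 0.0759]
tool_rot: [[-0.239, 0.971, -0.0], [0.971, 0.239, 0.0], [0.0, 0.0, -1.0]]
ft_force: [-0.2, 0.3, -0.9]
grip_width: -0.0001
gripper_force: 0.0
```

Emit:
servo_tool(
  targets=[
    [[0, 0, 0], [0, 0, 0.001], 0.0],
    [[0, 0, 0], [0, 0, 0.001], 0.0],
    [[0, 0, 0], [0, 0, 0], 0.0],
  ],
)

```text
time_s: 14.27
tool_pos: [0.5173, 0.2142, 0.0737]
tool_rot: [[-0.239, 0.971, -0.0], [0.971, 0.239, -0.0], [0.0, -0.0, -1.0]]
ft_force: [-0.2, -0.5, 0.1]
grip_width: 0.0001
gripper_force: 0.0
```

Emit:
servo_tool(
  targets=[
    [[0, 0, 0], [0, 0, 0.001], 0.0],
    [[0, 0, 0], [0, 0, 0.001], 0.0],
    [[0, 0, 0], [0, 0, 0], 0.0],
  ],
)

```text
time_s: 14.52
tool_pos: [0.5173, 0.2142, 0.0717]
tool_rot: [[-0.239, 0.971, -0.0], [0.971, 0.239, -0.0], [-0.0, -0.0, -1.0]]
ft_force: [0.2, 0.3, 0.8]
grip_width: -0.0002
gripper_force: 0.0
```

Emit:
servo_tool(
  targets=[
    [[0, 0, 0], [0, 0, 0.001], 0.0],
    [[0, 0, 0], [0, 0, 0.001], 0.0],
    [[0, 0, 0], [0, 0, 0], 0.0],
  ],
)

```text
time_s: 14.77
tool_pos: [0.5173, 0.2142, 0.0697]
tool_rot: [[-0.239, 0.971, -0.0], [0.971, 0.239, -0.0], [-0.0, -0.0, -1.0]]
ft_force: [0.5, -0.7, 0.4]
grip_width: -0.0
gripper_force: 0.0
```

Emit:
servo_tool(
  targets=[
    [[0, 0, 0], [0, 0, 0.001], 0.0],
    [[0, 0, 0], [0, 0, 0.001], 0.0],
    [[0, 0, 0], [0, 0, 0], 0.0],
  ],
)

```text
time_s: 15.02
tool_pos: [0.5173, 0.2142, 0.0677]
tool_rot: [[-0.239, 0.971, -0.0], [0.971, 0.239, -0.0], [-0.0, -0.0, -1.0]]
ft_force: [-1.0, -0.9, 0.3]
grip_width: -0.0002
gripper_force: 0.0
```

There's no contact below the key's nominal 72 mm, which confirms the tip is really higher than reported. I'll continue by force.

Emit:
servo_tool(
  targets=[
    [[0, 0, 0], [0, 0, 0.001], 0.0],
    [[0, 0, 0], [0, 0, 0.001], 0.0],
    [[0, 0, 0], [0, 0, 0.001], 0.0],
    [[0, 0, 0], [0, 0, 0.001], 0.0],
    [[0, 0, 0], [0, 0, 0], 0.0],
  ],
)

```text
time_s: 15.43
tool_pos: [0.5173, 0.2142, 0.0637]
tool_rot: [[-0.239, 0.971, -0.0], [0.971, 0.239, -0.0], [-0.0, -0.0, -1.0]]
ft_force: [0.2, 0.8, -1.1]
grip_width: 0.0001
gripper_force: 0.0
```

Emit:
servo_tool(
  targets=[
    [[0, 0, 0], [0, 0, 0.001], 0.0],
    [[0, 0, 0], [0, 0, 0.001], 0.0],
    [[0, 0, 0], [0, 0, 0.001], 0.0],
    [[0, 0, 0], [0, 0, 0.001], 0.0],
    [[0, 0, 0], [0, 0, 0], 0.0],
  ],
)

```text
time_s: 15.85
tool_pos: [0.5173, 0.2142, 0.0597]
tool_rot: [[-0.239, 0.971, -0.0], [0.971, 0.239, -0.0], [-0.0, -0.0, -1.0]]
ft_force: [0.1, -0.0, -0.1]
grip_width: -0.0002
gripper_force: 0.0
```

Emit:
servo_tool(
  targets=[
    [[0, 0, 0], [0, 0, 0.001], 0.0],
    [[0, 0, 0], [0, 0, 0.001], 0.0],
    [[0, 0, 0], [0, 0, 0], 0.0],
  ],
)

```text
time_s: 16.1
tool_pos: [0.5173, 0.2142, 0.0577]
tool_rot: [[-0.239, 0.971, -0.0], [0.971, 0.239, -0.0], [-0.0, -0.0, -1.0]]
ft_force: [-0.2, -0.6, -0.5]
grip_width: -0.0003
gripper_force: 0.0
```

Emit:
servo_tool(
  targets=[
    [[0, 0, 0], [0, 0, 0.001], 0.0],
    [[0, 0, 0], [0, 0, 0.001], 0.0],
    [[0, 0, 0], [0, 0, 0.001], 0.0],
    [[0, 0, 0], [0, 0, 0], 0.0],
  ],
)

```text
time_s: 16.43
tool_pos: [0.5173, 0.2142, 0.0547]
tool_rot: [[-0.239, 0.971, -0.0], [0.971, 0.239, -0.0], [-0.0, -0.0, -1.0]]
ft_force: [-0.6, -0.2, 0.4]
grip_width: 0.0001
gripper_force: 0.0
```

Emit:
servo_tool(
  targets=[
    [[0, 0, 0], [0, 0, 0.001], 0.0],
    [[0, 0, 0], [0, 0, 0.001], 0.0],
    [[0, 0, 0], [0, 0, 0.001], 0.0],
    [[0, 0, 0], [0, 0, 0], 0.0],
  ],
)

```text
time_s: 16.77
tool_pos: [0.5173, 0.2142, 0.0517]
tool_rot: [[-0.239, 0.971, -0.0], [0.971, 0.239, -0.0], [-0.0, -0.0, -1.0]]
ft_force: [-0.3, 0.2, 0.3]
grip_width: -0.0
gripper_force: 0.0
```

Emit:
servo_tool(
  targets=[
    [[0, 0, 0], [0, 0, 0.001], 0.0],
    [[0, 0, 0], [0, 0, 0.001], 0.0],
    [[0, 0, 0], [0, 0, 0], 0.0],
  ],
)

```text
time_s: 17.02
tool_pos: [0.5173, 0.2143, 0.0497]
tool_rot: [[-0.239, 0.971, -0.0], [0.971, 0.239, -0.0], [-0.0, -0.0, -1.0]]
ft_force: [-0.1, 0.3, 0.3]
grip_width: -0.0002
gripper_force: 0.0
```

```bash
python3 -c "
from h import *
s=manip.read_camera('scene');p=manip.observe()['tool_pos']
g=cv2.cvtColor(s,6);g0=cv2.cvtColor(cv2.imread('pics/scene0.png'),6)
print('TCP proj z, z+.025',proj('scene',[p,p+[0,0,.025]]).round(1).tolist(),'key corners',proj('scene',[[.5704+.971*x-.2396*y,.2235+.2396*x+.971*y,.072] for x,y in((-.077,-.022),(-.077,.022),(-.033,.022),(-.033,-.022),(-.055,0))]).round(1).tolist())
for v in range(150,188): print(v,''.join('%x'%min(15,x//6) for x in g0[v,330:385]),''.join('%x'%min(15,x//6) for x in g[v,330:385]))
"
```

```text
TCP proj z, z+.025 [[354.6, 176.5], [356.8, 169.1]] key corners [[341.4, 165.3], [358.8, 160.6], [368.4, 174.7], [350.5, 179.8], [354.8, 170.0]]
150 fffffffffffffffffffffffffffffffffffffffffffffffffffffff fffdbbcccccccccccccccccb731111111101011117ffc3223445cff
151 fffffffffffffffffffffffffffffffffffffffffffffffffffffff fffd9abccccccccccccccccb941010111111110029ff833234448ff
152 fffffffffffffffffffffffffffffffffffffffffffffffffffffff ffffa9abcccccccccccccccc9532100101111101159854322444566
153 fffffffffffffffffffffffffffffffffffffffffffffffffffffff ffffc99abccccccccccccccc9654211101111111123433212345543
154 fffffffffffffffffffffffffffffffffffffffffffffffffffffff ffffd999abcccccccccccccb8643111100011101111111122345543
155 fffffffffffffffffffffffffffffffffffffffffffffffffffffff ffffd9999abccccccccccccb8532100111111111110010111234443
156 fffffffffffffffffffffffffffffffffffffffffffffffffffffff fffffa9999abccccccccccca7533311010111110101101111123445
157 fffffffffffffffffffffffffffffffffffffffffffffffffffffff fffffc99999acccccccbccc96434431111110101100001011247adf
158 fffffffffffffffffffffff
[... 2752 characters left out ...]
7777
182 ddc855668bdcb963221211111121223446acddddddddddddddddddd ddc866678cdca653222211011222223455556777777777777777777
183 ddc755569cdcca742222211222222234458cddddddddddddddddddd ddc866669cdc9654322222222222223445556777777777777777777
184 dda65557adddcba74322122222222233456acdddddddddddddddddd dda76667addc9654432222222222233344556777777777777777777
185 dda65557bddddcba74222212222234444568cdddddddddddddddddd dca76668bddb8665533222222222333344455677777777777777777
186 ddb75558cddddccb95322222223345555668cdddddddddddddddddd ddb76668cddb7566543332333333343444455577777777777777777
187 ddc86558cddddccba633333444455555668acdddddddddddddddddd ddc97668cddb7566654433444443343334445567777777777777777
```

In image numbers, the fingertip (grey pad ending near (357,169)) stands just above the key centre (355,170), and the key hasn't moved. Contact should come within a few mm, so I'll step on by 1 mm.

Emit:
servo_tool(
  targets=[
    [[0, 0, 0], [0, 0, 0.001], 0.0],
    [[0, 0, 0], [0, 0, 0], 0.0],
  ],
)

```text
time_s: 17.23
tool_pos: [0.5174, 0.2143, 0.0488]
tool_rot: [[-0.239, 0.971, -0.0], [0.971, 0.239, -0.0], [-0.0, -0.0, -1.0]]
ft_force: [0.4, 1.0, 0.3]
grip_width: 0.0002
gripper_force: 0.0
```

Emit:
servo_tool(
  targets=[
    [[0, 0, 0], [0, 0, 0.001], 0.0],
    [[0, 0, 0], [0, 0, 0], 0.0],
  ],
)

```text
time_s: 17.4
tool_pos: [0.5173, 0.2142, 0.0478]
tool_rot: [[-0.239, 0.971, -0.0], [0.971, 0.239, -0.0], [0.0, -0.0, -1.0]]
ft_force: [-0.6, -0.1, -1.0]
grip_width: 0.0001
gripper_force: 0.0
```

Emit:
servo_tool(
  targets=[
    [[0, 0, 0], [0, 0, 0.001], 0.0],
    [[0, 0, 0], [0, 0, 0], 0.0],
  ],
)

```text
time_s: 17.57
tool_pos: [0.5173, 0.2143, 0.0467]
tool_rot: [[-0.239, 0.971, -0.0], [0.971, 0.239, -0.0], [-0.0, -0.0, -1.0]]
ft_force: [-0.8, 0.0, -0.1]
grip_width: 0.0001
gripper_force: 0.0
```

Emit:
servo_tool(
  targets=[
    [[0, 0, 0], [0, 0, 0.001], 0.0],
    [[0, 0, 0], [0, 0, 0], 0.0],
  ],
)

```text
time_s: 17.73
tool_pos: [0.5173, 0.2142, 0.0457]
tool_rot: [[-0.239, 0.971, -0.0], [0.971, 0.239, -0.0], [-0.0, -0.0, -1.0]]
ft_force: [-0.8, -0.1, 0.1]
grip_width: -0.0002
gripper_force: 0.0
```

Emit:
servo_tool(
  targets=[
    [[0, 0, 0], [0, 0, 0.001], 0.0],
    [[0, 0, 0], [0, 0, 0], 0.0],
  ],
)

```text
time_s: 17.9
tool_pos: [0.5173, 0.2143, 0.0447]
tool_rot: [[-0.239, 0.971, -0.0], [0.971, 0.239, -0.0], [-0.0, -0.0, -1.0]]
ft_force: [-0.0, -1.1, 0.2]
grip_width: -0.0
gripper_force: 0.0
```

Emit:
servo_tool(
  targets=[
    [[0, 0, 0], [0, 0, 0.001], 0.0],
    [[0, 0, 0], [0, 0, 0], 0.0],
  ],
)

```text
time_s: 18.07
tool_pos: [0.5174, 0.2142, 0.0438]
tool_rot: [[-0.239, 0.971, -0.0], [0.971, 0.239, -0.0], [0.0, -0.0, -1.0]]
ft_force: [-0.1, 0.1, 0.1]
grip_width: 0.0001
gripper_force: 0.0
```

Emit:
servo_tool(
  targets=[
    [[0, 0, 0], [0, 0, 0.001], 0.0],
    [[0, 0, 0], [0, 0, 0], 0.0],
  ],
)

```text
time_s: 18.23
tool_pos: [0.5173, 0.2142, 0.0427]
tool_rot: [[-0.239, 0.971, -0.0], [0.971, 0.239, -0.0], [-0.0, -0.0, -1.0]]
ft_force: [0.8, 0.1, -0.7]
grip_width: 0.0005
gripper_force: 0.0
```

Emit:
servo_tool(
  targets=[
    [[0, 0, 0], [0, 0, 0.001], 0.0],
    [[0, 0, 0], [0, 0, 0], 0.0],
  ],
)

```text
time_s: 18.4
tool_pos: [0.5174, 0.2142, 0.0417]
tool_rot: [[-0.239, 0.971, -0.0], [0.971, 0.239, -0.0], [-0.0, -0.0, -1.0]]
ft_force: [0.1, -0.4, 0.7]
grip_width: 0.0
gripper_force: 0.0
```

Emit:
servo_tool(
  targets=[
    [[0, 0, 0], [0, 0, 0.001], 0.0],
    [[0, 0, 0], [0, 0, 0], 0.0],
  ],
)

```text
time_s: 18.57
tool_pos: [0.5173, 0.2143, 0.0407]
tool_rot: [[-0.239, 0.971, -0.0], [0.971, 0.239, -0.0], [-0.0, -0.0, -1.0]]
ft_force: [-0.7, -0.3, 0.4]
grip_width: 0.0001
gripper_force: 0.0
```

Emit:
servo_tool(
  targets=[
    [[0, 0, 0], [0, 0, 0.001], 0.0],
    [[0, 0, 0], [0, 0, 0], 0.0],
  ],
)

```text
time_s: 18.73
tool_pos: [0.5173, 0.2142, 0.0397]
tool_rot: [[-0.239, 0.971, -0.0], [0.971, 0.239, -0.0], [-0.0, -0.0, -1.0]]
ft_force: [0.6, 0.6, -0.3]
grip_width: 0.0001
gripper_force: 0.0
```

Emit:
servo_tool(
  targets=[
    [[0, 0, 0], [0, 0, 0.001], 0.0],
    [[0, 0, 0], [0, 0, 0], 0.0],
  ],
)

```text
time_s: 18.9
tool_pos: [0.5173, 0.2143, 0.0387]
tool_rot: [[-0.239, 0.971, -0.0], [0.971, 0.239, -0.0], [-0.0, -0.0, -1.0]]
ft_force: [0.3, 0.5, -0.3]
grip_width: 0.0003
gripper_force: 0.0
```

Emit:
servo_tool(
  targets=[
    [[0, 0, 0], [0, 0, 0.001], 0.0],
    [[0, 0, 0], [0, 0, 0], 0.0],
  ],
)

```text
time_s: 19.07
tool_pos: [0.5173, 0.2142, 0.0377]
tool_rot: [[-0.239, 0.971, -0.0], [0.971, 0.239, -0.0], [-0.0, -0.0, -1.0]]
ft_force: [0.7, -1.0, 1.2]
grip_width: 0.0003
gripper_force: 0.0
```

```bash
python3 -c "
from h import *
s=manip.read_camera('scene');p=manip.observe()['tool_pos'];print(p)
g=cv2.cvtColor(s,6)
print(proj('scene',[p,p+[0,0,.03]]).round(1).tolist())
for v in range(156,188): print(v,''.join('%x'%min(15,x//3) for x in g[v,336:376]))
"
```

```text
[0.51735858 0.21422249 0.03779795]
[[353.6, 179.9], [356.2, 171.2]]
156 ffffffffffffffffff9643211222221224fffa64
157 ffffffffffffffffffca832122221222227da754
158 ffffffffffffffffffb963121223231123445433
159 ffffffffffffffffffa754221222122222222123
160 fffffffffffffffffe9665322211212222221222
161 fffffffffffffffffc8788522221122222322223
162 fffffffffffffffffb78bb731212212221222122
163 fffffffffffffffffb79cc832232121112223234
164 fffffffffffffffca879cb732212212234455577
165 fffffffffecb9865778aca52222124557679a9a9
166 fffffffd86432024778bc9423212479a99bcccba
167 ffffffd731011125779cc8321333599aabeffffb
168 ffffffb41011211357aba632221269aaabfffffd
169 ffffffa41111111137ac9422231359aaaadffffe
170 fffffe931211120136bca422112137aaaacefffc
171 fffffc7421111111149b852122131589aabcddda
172 fffffa753112221212475311110213699abcccaa
173 fffffb774211221212222111111122369accccbb
174 fffffe877421112211112111111212248bcccccd
175 ffffffa77521221112202112101111127bcddeef
176 ffffffa77641111222211021111111127adddefe
177 ffffffb77653112222112110211111248bccdeff
178 ffffffc87653211222112111112234568bccdeef
179 ffffffd876543221211212113335789aacbcdefe
180 fffffffa76554311212111233689a9bddcccdeef
181 fffffffd8655532212113234699aabceedddeeff
182 defffffd975454332334455579aaabdeefeefeef
183 defffffca865455444555455789aabdffeeffefe
184 cfffffebb985554555545556789aaaceeeeeefff
185 dfffffdbbba86555544555677789aaadeefffeef
186 dfffffdbccb976565666667788899aaceefeeeff
187 dfffffeccbca887779998778777899abdeeffffe
```

The key is still at rest and the tip is near row 172, so there's still a small gap. I'll continue.

Emit:
servo_tool(
  targets=[
    [[0, 0, 0], [0, 0, 0.001], 0.0],
    [[0, 0, 0], [0, 0, 0], 0.0],
  ],
)

```text
time_s: 19.28
tool_pos: [0.5174, 0.2142, 0.0368]
tool_rot: [[-0.239, 0.971, -0.0], [0.971, 0.239, -0.0], [-0.0, -0.0, -1.0]]
ft_force: [0.6, 0.4, -1.0]
grip_width: -0.0003
gripper_force: 0.0
```

Emit:
servo_tool(
  targets=[
    [[0, 0, 0], [0, 0, 0.001], 0.0],
    [[0, 0, 0], [0, 0, 0], 0.0],
  ],
)

```text
time_s: 19.45
tool_pos: [0.5173, 0.2142, 0.0358]
tool_rot: [[-0.239, 0.971, -0.0], [0.971, 0.239, -0.0], [0.0, -0.0, -1.0]]
ft_force: [-0.3, -0.7, 0.6]
grip_width: -0.0
gripper_force: 0.0
```

Emit:
servo_tool(
  targets=[
    [[0, 0, 0], [0, 0, 0.001], 0.0],
    [[0, 0, 0], [0, 0, 0], 0.0],
  ],
)

```text
time_s: 19.62
tool_pos: [0.5174, 0.2143, 0.0348]
tool_rot: [[-0.239, 0.971, 0.0], [0.971, 0.239, 0.0], [0.0, 0.0, -1.0]]
ft_force: [1.3, 0.6, 0.1]
grip_width: -0.0002
gripper_force: 0.0
```

Emit:
servo_tool(
  targets=[
    [[0, 0, 0], [0, 0, 0.001], 0.0],
    [[0, 0, 0], [0, 0, 0], 0.0],
  ],
)

```text
time_s: 19.78
tool_pos: [0.5175, 0.2143, 0.034]
tool_rot: [[-0.239, 0.971, 0.0], [0.971, 0.239, 0.0], [0.0, 0.0, -1.0]]
ft_force: [-1.1, -0.5, 4.1]
grip_width: -0.0
gripper_force: 1.8
```

Contact is at reported z ≈ 0.0343 (4 N). Half travel is then z ≈ 0.0243 at about 9 N.

Emit:
servo_tool(
  targets=[
    [[0, 0, 0], [0, 0, 0.001], 0.0],
    [[0, 0, 0], [0, 0, 0.001], 0.0],
    [[0, 0, 0], [0, 0, 0], 0.0],
    [[0, 0, 0], [0, 0, 0], 0.0],
  ],
)

```text
time_s: 20.12
tool_pos: [0.5175, 0.2143, 0.0319]
tool_rot: [[-0.239, 0.971, 0.0], [0.971, 0.239, 0.0], [0.0, 0.0, -1.0]]
ft_force: [-1.1, -0.7, 4.6]
grip_width: -0.0001
gripper_force: 2.3
```

Emit:
servo_tool(
  targets=[
    [[0, 0, 0], [0, 0, 0.001], 0.0],
    [[0, 0, 0], [0, 0, 0.001], 0.0],
    [[0, 0, 0], [0, 0, 0.001], 0.0],
    [[0, 0, 0], [0, 0, 0], 0.0],
    [[0, 0, 0], [0, 0, 0], 0.0],
  ],
)

```text
time_s: 20.53
tool_pos: [0.5175, 0.2143, 0.029]
tool_rot: [[-0.239, 0.971, 0.0], [0.971, 0.239, 0.0], [0.0, 0.0, -1.0]]
ft_force: [-2.1, 0.4, 6.4]
grip_width: 0.0
gripper_force: 3.0
```

Emit:
servo_tool(
  targets=[
    [[0, 0, 0], [0, 0, 0.001], 0.0],
    [[0, 0, 0], [0, 0, 0.001], 0.0],
    [[0, 0, 0], [0, 0, 0.001], 0.0],
    [[0, 0, 0], [0, 0, 0], 0.0],
    [[0, 0, 0], [0, 0, 0], 0.0],
  ],
)

```text
time_s: 20.95
tool_pos: [0.5175, 0.2143, 0.0262]
tool_rot: [[-0.239, 0.971, 0.0], [0.971, 0.239, 0.0], [0.0, 0.0, -1.0]]
ft_force: [-2.1, -0.8, 7.9]
grip_width: 0.0005
gripper_force: 3.8
```

Emit:
servo_tool(
  targets=[
    [[0, 0, 0], [0, 0, 0.001], 0.0],
    [[0, 0, 0], [0, 0, 0.0005], 0.0],
    [[0, 0, 0], [0, 0, 0], 0.0],
    [[0, 0, 0], [0, 0, 0], 0.0],
  ],
)

```text
time_s: 21.28
tool_pos: [0.5175, 0.2143, 0.0247]
tool_rot: [[-0.239, 0.971, 0.0], [0.971, 0.239, 0.0], [0.0, 0.0, -1.0]]
ft_force: [-3.0, -1.0, 7.9]
grip_width: 0.0002
gripper_force: 4.1
```

```bash
python3 -c "
from h import *
F=[];Z=[];ims=[]
for i in range(14):
  s=manip.read_camera('scene');o=manip.observe();F.append(o['ft_force'][2]);Z.append(o['tool_pos'][2]);ims.append(cv2.cvtColor(s,6))
print('F',np.mean(F).round(2),np.std(F).round(2),'z',np.mean(Z).round(5),o['time_s'])
g=np.mean(ims,0).astype(int);g0=cv2.cvtColor(cv2.imread('pics/scene0.png'),6).astype(int)
a=np.radians(13.86);c,s_=np.cos(a),np.sin(a)
for z in(.072,.062,.052): print(z,proj('scene',[[.5704+c*x-s_*y,.2235+s_*x+c*y,z] for x,y in((-.077,-.022),(-.077,.022),(-.033,.022),(-.033,-.022))]).round(1).tolist())
for v in range(160,194): print(v,''.join('%x'%min(15,x//3) for x in g0[v,336:376]),''.join('%x'%min(15,x//3) for x in g[v,336:376]))
cv2.imwrite('pics/key_end.png',s)
"
```

```text
F 8.22 0.39 z 0.02477 21.9833
0.072 [[341.4, 165.3], [358.8, 160.6], [368.4, 174.7], [350.5, 179.8]]
0.062 [[340.7, 168.3], [357.9, 163.6], [367.4, 177.6], [349.7, 182.7]]
0.052 [[340.0, 171.2], [357.1, 166.5], [366.4, 180.5], [348.9, 185.6]]
160 ffffffffffffffffffffffffffffffffffffffff fffffffffffffffffa532122222222226efb6556
161 ffffffffffffffffffffffffffffffffffffffff fffffffffffffffffb9631122221221249b97545
162 ffffffffffffffffffffffffffffffffffffffff fffffffffffffffffca731122222222236775434
163 ffffffffffffffffffffffcfffffffffffffffff fffffffffffffffffb7532212122222223332334
164 ffffffffffffffffffd95438ffffffffffffffff ffffffffffffffffe96652112112122212222233
165 fffffffffffffffb74434445bfffffffffffffff ffffffffffffffffb87973222212111221222233
166 fffffffffffb75444444445448efffffffffffff fffffffffffffffe978aa6211222122211222223
167 ffffffffa64344445445554444afffffffffffff ffffffffffffeca9879bb7312222211222222344
168 ffffffff3344454545454444446effffffffffff ffffffffeca86447879ca6212222222223457ab9
169 fffffffe22555555545454554547ffffffffffff ffffffd97532113778ac942122223445568adf
[... 1366 characters left out ...]
9aceeefeeeee
186 bffffffffffa65555555678aaaacdfffffffffff dffffebbbba876555555667777778acdeeeeeeee
187 bffffffffffc766778889aaaabcdffffffffffff cffffebbcba8777777787777777789bcdeeeeeee
188 dfffffffffffb88899aaabccdfffffffffffffff efffffbbcbb9988999aa9877777789aabdeeeeee
189 fffffffffffffbaaabcccfffffffffffffffffff ffffffdbbbbba9aabbbba87777889aaaaceeeeee
190 fffffffffffffdcccfffffffffffffffffffffff ffffffebbcccbbbbcccbb98777899aaaabceeeee
191 ffffffffffffffffffffffffffffffffffffffff fffffffbbbcbbbccbbcbba9878889aaaaabceeee
192 ffffffffffffffffffffffffffffffffffffffff fffffffdbbccbbcbcbcccba98778899aaaabeeee
193 ffffffffffffffffffffffffffffffffffffffff fffffffebbccbcbbcbcccbbb9877789aabcdeeee
```

The key corner moved down about 3 px in the image, which is 10 mm, but the force (8.2 N) and z (9.5 mm after contact) suggest it's slightly short. I'll press 0.6 mm more, then hand in.

Emit:
servo_tool(
  targets=[
    [[0, 0, 0], [0, 0, 0.0006], 0.0],
    [[0, 0, 0], [0, 0, 0], 0.0],
    [[0, 0, 0], [0, 0, 0], 0.0],
    [[0, 0, 0], [0, 0, 0], 0.0],
  ],
)

```text
time_s: 22.32
tool_pos: [0.5175, 0.2143, 0.0242]
tool_rot: [[-0.239, 0.971, 0.0], [0.971, 0.239, 0.0], [0.0, 0.0, -1.0]]
ft_force: [-2.6, -0.4, 8.4]
grip_width: -0.0003
gripper_force: 4.2
```

```bash
python3 -c "
from h import *
F=[]
for i in range(8):
  s=manip.read_camera('scene');o=manip.observe();F.append(o['ft_force'][2])
g=cv2.cvtColor(s,6).astype(int);r=cv2.cvtColor(cv2.imread('pics/s_seated.png'),6).astype(int)
print('F',np.mean(F),'z',o['tool_pos'],o['time_s'])
for u in(350,360,370,380): print(u,r[200:230,u].tolist(),g[200:230,u].tolist())
print(manip.finish_job())"
```

```text
F 8.541148378029094 z [0.51754213 0.21428961 0.02420049] 22.7167
350 [82, 82, 81, 83, 81, 82, 82, 82, 81, 83, 79, 61, 32, 16, 14, 14, 5, 4, 4, 5, 4, 5, 5, 3, 3, 2, 5, 4, 4, 17] [37, 37, 37, 37, 42, 53, 62, 74, 80, 82, 79, 63, 35, 17, 13, 14, 8, 5, 3, 3, 3, 4, 2, 2, 4, 3, 5, 5, 4, 18]
360 [84, 87, 90, 90, 92, 91, 92, 87, 61, 30, 14, 15, 13, 8, 3, 2, 4, 3, 3, 5, 2, 2, 4, 3, 2, 7, 25, 59, 79, 83] [37, 36, 37, 35, 36, 36, 36, 35, 29, 19, 17, 16, 14, 10, 2, 6, 3, 3, 5, 3, 4, 4, 3, 4, 4, 5, 25, 58, 78, 83]
370 [31, 30, 33, 31, 27, 22, 15, 15, 15, 12, 7, 2, 3, 7, 2, 2, 5, 2, 6, 5, 6, 4, 7, 16, 31, 35, 37, 36, 37, 36] [43, 42, 40, 41, 38, 28, 17, 16, 17, 14, 6, 4, 3, 6, 4, 6, 5, 4, 5, 3, 4, 2, 6, 30, 64, 80, 81, 81, 81, 81]
380 [30, 27, 18, 11, 6, 7, 4, 3, 5, 3, 3, 4, 4, 4, 3, 4, 3, 4, 3, 11, 20, 32, 35, 37, 38, 43, 45, 45, 45, 45] [45, 38, 27, 17, 13, 14, 10, 8, 5, 4, 5, 3, 3, 5, 5, 4, 4, 5, 7, 9, 34, 66, 81, 82, 83, 87, 91, 90, 86, 86]
the job is handed in; nothing more can be done
None
```

I handed the job in at 22.7 s: the larger phone stands fully down in the dock slot and is released, and the run key is held at about half travel (about 10 mm down, 8.5 N); how it was judged was not reported.

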